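# Put the fixer bottles in order after the dye class

## Robot

A 6-joint arm with a two-finger parallel gripper is mounted at the origin on the work surface. World frame = base frame: x ahead of the robot, y to its left, z up, the work surface at z = 0. Lengths are in m, angles in rad, forces in N, time in s.
With the tool pointing down it reaches from about 0.3 to 0.775 m from the base axis. Payload 14.6 kg.
Tool frame: the origin (TCP) lies at the very end of the fingers, on their centre line; the grasp point (between the pads) lies 19 mm behind it; z points along the fingers, y is the line along which they close (so a half turn about z gives the same grasp; the last joint's range is limited). The gripper opens to 94 mm and grips with 3 to 60 N. Pads are 16 mm wide; open, the fingers measure 119 mm over their backs; the gripper's body (75 mm by 177 mm) begins 78 mm behind the grasp point.
Start: joints at [-1.259, 0.3, 1.521, -0, 1.321, -0.067], TCP at [0.203, -0.511, 0.205] pointing down, gripper open.
Joint ranges: [-3.03, 3.03], [-0.79, 2.21], [0.23, 2.52], [-1.04, 4.18], [0, 3.07], [-2.55, 2.55]. Speed limits (rad/s): [2.22, 2.22, 2.57, 3.14, 3.14, 3.14].

## Interface

Orientations are given as [roll, pitch, yaw] about the fixed x, y, z axes, in that order (R = Rz(yaw) Ry(pitch) Rx(roll)).
In Python, from station import ctrl gives the robot as it stands. The module is installed in compiled form; this text tells all that it offers.
- The arm moves only by the tool step_arm, never from a script. Its argument "deltas" is a list of rows, each an object with "dp": the shift along the tool's x, y, z scaled (see below), a list of three; "twist": the turn about the tool's z scaled (see below). In form: [{"dp": [tx, ty, tz], "twist": twist}, ...]. A call has 1 to 12 rows; each row shifts and turns the commanded pose from where the row before left it, along the tool's axes as they then stand; what a row does not reach is not made up. The controller multiplies each number of a shift by 0.04 m and each number of a turn by 4 degrees. A row lasts 1/10 s, in which the tool goes at most 50 mm and 8.59 degrees, less where a joint would pass 70% of its speed; a pose out of reach is approached as far as the arm can. A call with a number of a shift or a turn outside -1 to 1 is refused whole. A call with a gripper value outside its range is refused whole. "gripper" is the opening, from -1 (shut) to 1 (fully open), set as the call begins (left out, the last holds). The fingers move at their own pace and stop on an object; "squeeze" is the grip in N (left out, the last holds). Time passes only in rows, so rows that do not move let the fingers close. It gives the time, the measured TCP pose, the force, the opening and the grip force at its end, in the units of the state.
- ctrl.get_obs(): the state, without advancing time (a new reading comes with each control period).
- ctrl.camera(name): name is "scene" or "top" or "wrist"; returns (picture, depth): 420x560x3 uint8, red, green, blue; 420x560 float32, m along the optical axis (not along the pixel's ray), 0 where there is no reading.
- ctrl.get_calibration(name): a dict with "fx", "fy", "cx", "cy" (pixels), "distortion" ([k1, k2, p1, p2, k3] as OpenCV has them; the pictures are not rectified), "world_to_cam" (4x4, takes a point from world to camera coordinates); the wrist camera has in their place "hand_eye" (4x4, takes a point from camera to tool coordinates, whose origin is the TCP and whose axes are the flange's). Camera axes: x right, y down, z forward; pixel columns grow to the right and rows downward; lengths in m; the calibration is good to about 2 mm. A picture is of the moment at which its call begins: read the wrist's pose just before it. get_calibration takes no time and is no camera call.
- ctrl.hand_in(): hands the job in; it is judged then, once.
Trained networks look in the newest picture that a camera, given by its name, has taken for a name from the list of things; names that differ only in an ending like _2 or _b are one class to them, and where a whole thing is asked for, a point or a joint stands for the part that bears it (a point fixed in the world has none). Each returns a list of dicts, best first, with "conf" (0 to 1); they miss things now and then, are a little off and sometimes report something else, mostly with a low value. They report only what shows in the picture. A call takes as long as a camera call.
- ctrl.spot_in(camera, label): "rect" ([left, top, right, bottom] as shares, 0 to 1, of the picture: columns of its width, rows of its height, round what is visible of it).
- ctrl.cut_out(camera, label): "pixels" (420x560 bool, what is visible of it) and "rect" ([left, top, right, bottom] as shares, 0 to 1, of the picture: columns of its width, rows of its height, round what is visible of it).
The state is a dict: "time_s": time; "qpos": joint angles; "joint_vel": joint speeds; "tau": joint torques, N m; "ee_pos": TCP position; "eef_rot": TCP orientation; "force": force on the tool from outside, world axes, zero at the start; "moment": the same for the moment, N m; "grip_width": finger opening in m; "grip_force": force on a finger pad.
Only numpy, scipy, OpenCV 4.12 (cv2) and the standard library are available. Lean on these libraries where they do the work, as an engineer would, in place of code of your own. Each camera call takes 0.05 s, during which the arm holds its last target. There are 200 camera calls.

## Task

The dye class is over: put the white fixer bottles on the black drip tray in order. Stand up those that were knocked over and heft every bottle, standing ones too: those more than half full stay on the tray, standing in a row along its middle, and the lighter ones go upright into the cardboard refill carton, one to a cell, beside the one already there. Leave the jars of dye and the loose lid as they are.

Things in the scene. Friction and masses are not known exactly. Their poses are not given: they have to be found in the camera images.
- bottle1: square white opaque fixer bottle, purple label, black cap, like all the others; 48 x 48 mm body 84 mm long, 28 mm cap, 108 mm in all. Origin: centre of the 84 mm body (42 mm above the base); z points to the cap. Stands, or lies on a flat side with the cap roughly away from the robot. Weighs from 45 g (empty) to 230 g (full), about 138 g half full; only the weight tells. May be absent
- bottle2: square white opaque fixer bottle, purple label, black cap, like all the others; 48 x 48 mm body 84 mm long, 28 mm cap, 108 mm in all. Origin: centre of the 84 mm body (42 mm above the base); z points to the cap. Stands, or lies on a flat side with the cap roughly away from the robot. Weighs from 45 g (empty) to 230 g (full), about 138 g half full; only the weight tells. May be absent
- bottle3: square white opaque fixer bottle, purple label, black cap, like all the others; 48 x 48 mm body 84 mm long, 28 mm cap, 108 mm in all. Origin: centre of the 84 mm body (42 mm above the base); z points to the cap. Stands, or lies on a flat side with the cap roughly away from the robot. Weighs from 45 g (empty) to 230 g (full), about 138 g half full; only the weight tells. May be absent
- bottle4: square white opaque fixer bottle, purple label, black cap, like all the others; 48 x 48 mm body 84 mm long, 28 mm cap, 108 mm in all. Origin: centre of the 84 mm body (42 mm above the base); z points to the cap. Stands, or lies on a flat side with the cap roughly away from the robot. Weighs from 45 g (empty) to 230 g (full), about 138 g half full; only the weight tells. May be absent
- bottle5: square white opaque fixer bottle, purple label, black cap, like all the others; 48 x 48 mm body 84 mm long, 28 mm cap, 108 mm in all. Origin: centre of the 84 mm body (42 mm above the base); z points to the cap. Stands, or lies on a flat side with the cap roughly away from the robot. Weighs from 45 g (empty) to 230 g (full), about 138 g half full; only the weight tells. May be absent
- tray: black drip tray, fixed: floor 4 mm thick, rim 15 mm high, inside 150 mm (its x) by 740 mm (its y). Origin: centre of its underside; y runs along the row, x across it (away from the robot). The bottles lie and stand along its middle line
- carton: open cardboard refill carton with six cells, fixed: outside 244 (its x) by 164 mm (its y), 52 mm high, floor and walls 4 mm thick, dividers as high as the walls. Origin: centre of its underside. Cells are 76 x 76 mm, centred at x -80, 0, +80 and y -40, +40 mm
- old1: an empty fixer bottle of the same kind, already standing in the carton cell at x -80, y -40 mm; origin as for the others. May be absent
- old2: an empty fixer bottle of the same kind, already standing in the carton cell at x 0, y +40 mm; origin as for the others. May be absent
- jar_tray: purple glass jar of dye with a brass-coloured screw lid, 68 mm across, 95 mm tall, origin under its centre; a bystander at the left (+y) end of the tray
- jar_amber: amber glass jar of dye with a brass-coloured screw lid, 68 mm across, 95 mm tall, origin under its centre; a bystander on the newspaper beyond the tray
- jar_dark: blue-black glass jar of dye with a brass-coloured screw lid, 68 mm across, 95 mm tall, origin under its centre; a bystander on the newspaper beyond the tray and carton
- lid_loose: loose brass-coloured jar lid, 70 mm across, 13 mm high, on the newspaper beyond the tray; origin under its centre; a bystander

How it is judged:
By the outcome, as a careful person would: the job done as asked, in the order asked, and still so for the second after the job is handed in, with the robot touching nothing.
Of bottle1, bottle2, bottle3, bottle4, bottle5 only 4 to 5 are there at a start; the rules pass over those that are not, and their reading is None.
Of old1, old2 only 1 to 1 are there at a start; the rules pass over those that are not, and their reading is None.
At some moment in a run one of bottle1, bottle2, bottle3, bottle4, bottle5 may be knocked a few centimetres aside while the robot is not near it.
It also fails if it takes over 210 s, if anything falls off the work surface, if the arm or the gripper's body presses on something with over 40 N, if the wrist force passes 120 N, or if a joint passes its speed limit or range.

## Working session

There is one attempt and no reset: what is moved stays moved. The work goes in short steps, Python scripts to look and compute and a tool call to move; the robot and the scene stay as the last step left them, time stands still between calls to the robot, and variables do not carry over. Pictures are saved under pics/ and viewed, at most 14 in all, crops included, and the job is handed in when it is done.

Besides the shell and the picture viewer there is one more tool, called after "Request:" in YAML: its name, and indented under it one key for each argument. step_arm: Moves the arm, as the interface text tells. Its arguments: {"type":"object","properties":{"deltas":{"type":"array"},"gripper":{"type":"number"},"squeeze":{"type":"number"}},"required":["deltas"]}

```bash
mkdir -p pics
cat > h.py <<'E'
import numpy as np, cv2
from station import ctrl
def cal(n):
    c=ctrl.get_calibration(n);K=np.array([[c["fx"],0,c["cx"]],[0,c["fy"],c["cy"]],[0,0,1.]]);return c,K,np.array(c["distortion"],float)
def shot(n,f):
    p,d=ctrl.camera(n);cv2.imwrite(f"pics/{f}.png",p[:,:,::-1]);return p,d
def toworld(n,us,vs,z,T=None):
    c,K,D=cal(n)
    if T is None: T=np.linalg.inv(np.array(c["world_to_cam"]))
    q=cv2.undistortPoints(np.stack([us,vs],-1).astype(float).reshape(-1,1,2),K,D).reshape(-1,2)
    P=np.c_[q,np.ones(len(q))]*np.asarray(z).reshape(-1,1)
    return P@T[:3,:3].T+T[:3,3]
def cloud(n,m,d,T=None):
    v,u=np.nonzero(m&(d>0));return toworld(n,u,v,d[v,u],T)
E
python3 - <<'E'
from h import *
print(ctrl.get_obs())
for n in("top","scene"):
    p,d=shot(n,n+"0")
    for l in("bottle1","tray","carton","old1","jar_tray","jar_amber","jar_dark","lid_loose"):
        for r in ctrl.cut_out(n,l):
            if r["conf"]<.3: continue
            X=cloud(n,r["pixels"],d)
            R=np.array(r["rect"])*[560,420,560,420]
            if len(X)<5: print(n,l,r["conf"],R);continue
            zt=np.percentile(X[:,2],95); t=X[X[:,2]>zt-.012]
            print(n,l,round(r["conf"],2),R.round(),len(X),"zt",zt.round(3),"topmid",((t.min(0)+t.max(0))/2).round(3),"min",np.percentile(X,2,0).round(3),"max",np.percentile(X,98,0).round(3))
E
```

```text
{'time_s': 0.0, 'qpos': array([-1.25861954e+00,  3.00448365e-01,  1.52155165e+00,  3.48391201e-06,
        1.32068999e+00, -6.65969713e-02]), 'joint_vel': array([-0.00106513,  0.00097064, -0.0004282 ,  0.00075087,  0.00128871,
        0.00037697]), 'tau': array([-1.03034567e-03, -5.31807625e+01, -3.52737200e+01,  7.06864544e-02,
        2.42740806e-02, -8.43264411e-05]), 'ee_pos': array([ 0.20330322, -0.51077924,  0.20491125]), 'eef_rot': array([-3.14049795e+00, -7.63937525e-05,  3.78772850e-01]), 'force': array([-0.10533276, -0.49076005,  0.63963302]), 'moment': array([ 0.0072088 , -0.03525667,  0.0122894 ]), 'grip_force': 0.0, 'grip_width': 0.09390302155271958}
top bottle1 0.91 [161. 214. 185. 258.] 883 zt 0.057 topmid [0.553 0.372 0.052] min [0.503 0.348 0.012] max [0.605 0.394 0.057]
top bottle1 0.82 [258. 209. 283. 253.] 831 zt 0.056 topmid [0.556 0.125 0.051] min [0.504 0.101 0.004] max [0.608 0.15  0.057]
top bottle1 0.69 [302. 204. 325. 246.] 775 zt 0.056 topmid [0.564 0.019 0.052] min [ 0.514 -0.006  0.026] max [0.615 0.046 0.057]
top bottle1 0.55 [340. 205. 369. 247.] 855 z
[... 2311 characters left out ...]
.005] max [0.785 0.    0.02 ]
scene jar_tray 0.62 [355. 132. 375. 162.] 462 zt 0.103 topmid [0.529 0.517 0.1  ] min [0.504 0.487 0.015] max [0.559 0.54  0.104]
scene jar_amber 0.79 [318. 226. 342. 260.] 633 zt 0.099 topmid [0.766 0.157 0.096] min [0.735 0.124 0.005] max [0.799 0.191 0.101]
scene jar_dark 0.65 [192. 135. 387. 282.] 6617 zt 0.018 topmid [0.541 0.197 0.044] min [ 0.455 -0.169  0.   ] max [0.629 0.545 0.024]
scene jar_dark 0.58 [248. 279. 272. 311.] 707 zt 0.099 topmid [ 0.754 -0.123  0.094] min [ 0.72  -0.156  0.001] max [ 0.788 -0.076  0.1  ]
scene lid_loose 0.74 [271. 272. 294. 295.] 401 zt 0.018 topmid [ 0.752 -0.029  0.014] min [ 0.722 -0.061  0.004] max [0.785 0.002 0.02 ]
```

View pics/top0.png

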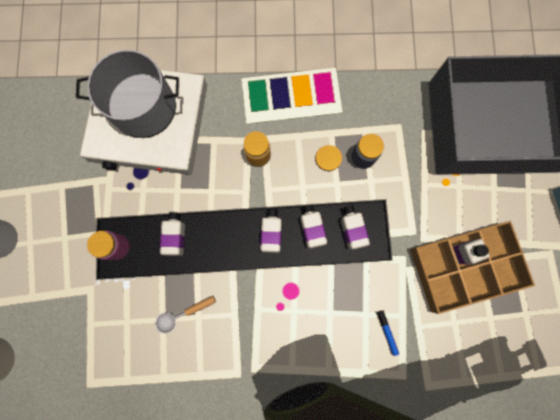

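View pics/scene0.png

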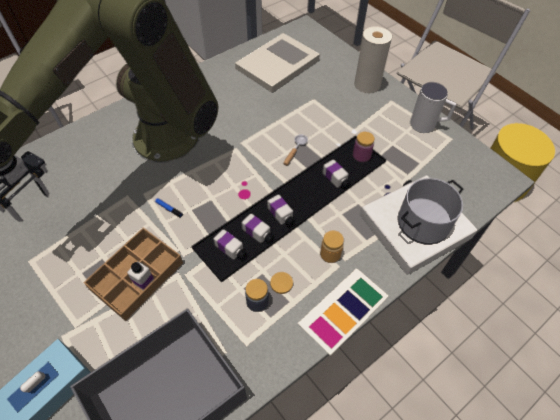

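The top view shows four bottles lying on the tray with caps away from the robot, at pixels (172,236), (271,232), (314,227) and (355,228). Old2 stands in the carton's upper-middle cell at (472,250). The scene view agrees. Next I'll get yaws and exact frames.

```bash
cat >> h.py <<'E'
def bottles(cam="top",full=False):
    p,d=ctrl.camera(cam); cv2.imwrite("pics/last_%s.png"%cam,p[:,:,::-1])
    out=[]
    for r in ctrl.cut_out(cam,"bottle1"):
        if r["conf"]<.25: continue
        X=cloud(cam,r["pixels"],d)
        if len(X)<50: continue
        z95=np.percentile(X[:,2],95)
        if z95<.03: continue
        t=X[(X[:,2]>.04)&(X[:,2]<.1)] if z95<.075 else X[X[:,2]>.07]
        t=t[np.all(abs(t-np.median(t,0))<.08,1)]
        (cx,cy),(w,h),a=cv2.minAreaRect((t[:,:2]*1000).astype(np.float32))
        if z95<.075:
            if w<h: a+=90
            a=(a+90)%180-90
        else: a=(a+45)%90-45
        c=np.array([cx,cy]); ax=np.array([np.cos(np.radians(a)),np.sin(np.radians(a))])
        s=(t[:,:2]*1000-c)@ax
        out.append((round(r["conf"],2),c.round(0),(round(w),round(h)),"yaw",round(a,1),"z95",round(z95,3)))
        print(*out[-1])
    return p,d,out
def go(x,y,z,yaw=None):
    o=ctrl.get_obs();P=o["ee_pos"];w=o["eef_rot"][2]
    R=cv2.Rodrigues(np.array([0,0,w]))[0]@np.diag([1,-1,-1])
    dt=R.T@(np.array([x,y,z])-P)
    print("pose",P.round(4),"yaw",np.degrees(w).round(2),"-> units",(dt/.04).round(3),"twist",None if yaw is None else (-(yaw-np.degrees(w))/4).round(3))
E
python3 - <<'E'
from h import *
p,d,o=bottles()
full=np.ones_like(d,bool)
X=cloud("top",full,d)
for l in("tray","carton"):
    r=ctrl.cut_out("top",l)[0];Y=cloud("top",r["pixels"],d)
    if l=="tray": Y=Y[(Y[:,2]<.03)&(Y[:,2]>.011)]
    else: Y=Y[(Y[:,2]>.045)&(Y[:,2]<.06)]
    print(l,cv2.minAreaRect((Y[:,:2]*1000).astype(np.float32)),np.median(Y[:,2]))
    if l=="tray":
        Z=cloud("top",r["pixels"],d);Z=Z[Z[:,2]<.011];print("floor",np.median(Z[:,2]))
print("table z at blue pen area",np.median(cloud("top",(np.arange(420)[:,None]>330)&(np.arange(560)[None]<80)&full,d)[:,2]))
E
```

```text
0.83 [555. 125.] (48, 104) yaw -3.5 z95 0.056
0.82 [563. -83.] (107, 49) yaw 11.8 z95 0.056
0.72 [553. 372.] (48, 106) yaw -1.9 z95 0.057
0.64 [567.  22.] (108, 47) yaw 11.8 z95 0.056
0.33 [ 453. -369.] (160, 159) yaw 89.7 z95 0.053
tray ((539.41552734375, 198.4970703125), (158.58506774902344, 749.7962646484375), 2.732853651046753) 0.016224427221232962
floor 0.0056571234109580315
carton ((458.73284912109375, -367.78106689453125), (164.58871459960938, 248.04507446289062), 14.885641098022461) 0.051889994420045826
table z at blue pen area 0.002560080238041329
```

```bash
python3 -c "
from h import *
go(.575,-.0805,.16,11.8)"
```

```text
pose [ 0.2034 -0.511   0.2054] yaw 21.7 -> units [12.612 -6.564  1.136] twist 2.475
```

Request:
step_arm:
  deltas:
    - {"dp": [0.9, -0.469, 0.08], "twist": 0}
    - {"dp": [0.9, -0.469, 0.08], "twist": 0}
    - {"dp": [0.9, -0.469, 0.08], "twist": 0}
    - {"dp": [0.9, -0.469, 0.08], "twist": 0}
    - {"dp": [0.9, -0.469, 0.08], "twist": 0}
    - {"dp": [0.9, -0.469, 0.08], "twist": 0}
    - {"dp": [0.9, -0.469, 0.08], "twist": 0}
    - {"dp": [0.9, -0.469, 0.08], "twist": 0}
    - {"dp": [0.9, -0.469, 0.08], "twist": 0}
    - {"dp": [0.9, -0.469, 0.08], "twist": 0}
    - {"dp": [0.9, -0.469, 0.08], "twist": 0}
    - {"dp": [0.9, -0.469, 0.08], "twist": 0}
  gripper: 0.45
  squeeze: 3

```text
time_s: 2.3
ee_pos: [0.5225, -0.1406, 0.167]
eef_rot: [3.141, -0.0, 0.379]
force: [0.2, -0.3, -0.2]
grip_width: 0.0682
grip_force: 0.0
```

Request:
step_arm:
  deltas:
    - {"dp": [0.9, -0.469, 0.08], "twist": 0}
    - {"dp": [0.9, -0.469, 0.08], "twist": 0}
    - {"dp": [0, 0, 0], "twist": 0.825}
    - {"dp": [0, 0, 0], "twist": 0.825}
    - {"dp": [0, 0, 0], "twist": 0.825}
    - {"dp": [0, 0, 0], "twist": 0}
    - {"dp": [0, 0, 0], "twist": 0}

```text
time_s: 3.0
ee_pos: [0.5745, -0.0806, 0.1606]
eef_rot: [-3.142, -0.0, 0.208]
force: [0.3, -0.5, 0.5]
grip_width: 0.0682
grip_force: 0.0
```

Run:
```python
from h import *
ob=ctrl.get_obs()
go(.575,-.0805,.011,11.8)
p,d=shot("wrist","w1")
c,K,D=cal("wrist")
w=ob["eef_rot"];R=cv2.Rodrigues(np.array([0,0,w[2]]))[0]@cv2.Rodrigues(np.array([0,w[1],0]))[0]@cv2.Rodrigues(np.array([w[0],0,0]))[0]
T=np.eye(4);T[:3,:3]=R;T[:3,3]=ob["ee_pos"];T=T@np.array(c["hand_eye"])
for r in ctrl.cut_out("wrist","bottle1"):
    X=cloud("wrist",r["pixels"],d,T);t=X[X[:,2]>np.percentile(X[:,2],95)-.012]
    print(round(r["conf"],2),(np.array(r["rect"])*[560,420,560,420]).round(),np.percentile(X[:,2],95),cv2.minAreaRect((t[:,:2]*1000).astype(np.float32)))
print(ctrl.get_obs()["force"])
```

```text
pose [ 0.5745 -0.0806  0.1606] yaw 11.9 -> units [ 1.200e-02 -1.000e-03  3.741e+00] twist 0.024
0.89 [260. 160. 308. 269.] 0.05298631126536864 ((563.8525390625, -85.1695785522461), (105.85592651367188, 48.34479904174805), 12.421984672546387)
0.82 [ 45. 121. 123. 235.] 0.05262066720678314 ((558.3469848632812, 120.84980010986328), (48.31985092163086, 107.20326232910156), 86.0212173461914)
0.67 [152. 136. 219. 244.] 0.052815381396935986 ((561.063232421875, 16.610408782958984), (84.69556427001953, 95.86528778076172), 62.952754974365234)
[-0.25659057 -0.5496019  -0.22515796]
```

View pics/w1.png

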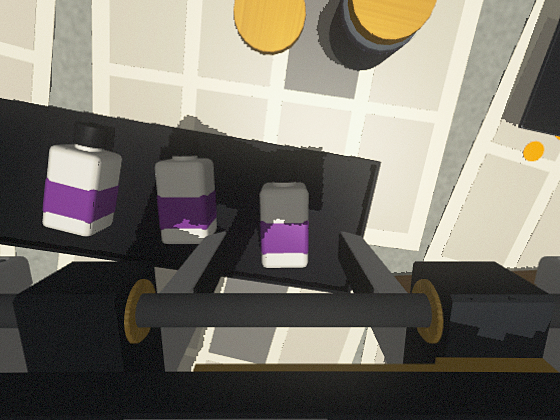

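The wrist view shows the target at (284,215) between the fingers and the two neighbours clear at (187,195) and (84,185). I'll descend and grip lightly.

Request:
step_arm:
  deltas:
    - {"dp": [0.03, 0.04, 0.75], "twist": 0}
    - {"dp": [0, 0, 0.75], "twist": 0}
    - {"dp": [0, 0, 0.75], "twist": 0}
    - {"dp": [0, 0, 0.75], "twist": 0}
    - {"dp": [0, 0, 0.4], "twist": 0}
    - {"dp": [0, 0, 0.3], "twist": 0}
    - {"dp": [0, 0, 0], "twist": 0}

```text
time_s: 3.8
ee_pos: [0.5754, -0.0819, 0.0114]
eef_rot: [-3.141, 0.002, 0.206]
force: [-0.2, 0.2, 0.5]
grip_width: 0.0681
grip_force: 0.0
```

Request:
step_arm:
  deltas:
    - {"dp": [0, 0, 0], "twist": 0}
    - {"dp": [0, 0, 0], "twist": 0}
    - {"dp": [0, 0, 0], "twist": 0}
    - {"dp": [0, 0, 0], "twist": 0}
    - {"dp": [0, 0, 0], "twist": 0}
  gripper: -1
  squeeze: 4

```text
time_s: 4.3
ee_pos: [0.5765, -0.082, 0.0135]
eef_rot: [3.141, -0.001, 0.206]
force: [-0.4, 0.7, 6.1]
grip_width: 0.0479
grip_force: 4.0
```

Request:
step_arm:
  deltas:
    - {"dp": [0, 0, -0.1], "twist": 0}
    - {"dp": [-0.03, 0, -0.12], "twist": 0}
    - {"dp": [-0.05, 0, -0.15], "twist": 0}
    - {"dp": [-0.05, 0, -0.15], "twist": 0}
    - {"dp": [-0.07, 0, -0.15], "twist": 0}
    - {"dp": [-0.07, 0, -0.15], "twist": 0}
    - {"dp": [-0.1, 0, -0.15], "twist": 0}
    - {"dp": [-0.1, 0, -0.15], "twist": 0}
    - {"dp": [-0.1, 0, -0.15], "twist": 0}
    - {"dp": [0, 0, -0.2], "twist": 0}
    - {"dp": [0, 0, 0], "twist": 0}
    - {"dp": [0, 0, 0], "twist": 0}

```text
time_s: 5.5
ee_pos: [0.5538, -0.0866, 0.0716]
eef_rot: [3.141, -0.0, 0.206]
force: [-0.9, -0.1, -1.7]
grip_width: 0.048
grip_force: 4.0
```

Run:
```python
from h import *
f=[]
for i in range(4):
    p,d=ctrl.camera("wrist"); f.append(ctrl.get_obs()["force"])
print(np.array(f).round(2))
s,_=ctrl.camera("scene")
a=cv2.resize(p,None,fx=.7,fy=.7); b=cv2.resize(s[180:300,170:330],(392,294))
cv2.imwrite("pics/a1.png",np.hstack([a,b])[:,:,::-1])
```

```text
[[ 0.7  -0.39 -1.73]
 [ 0.1   0.05 -1.32]
 [ 0.06 -0.03 -0.54]
 [-0.5  -0.38 -1.42]]
```

View pics/a1.png

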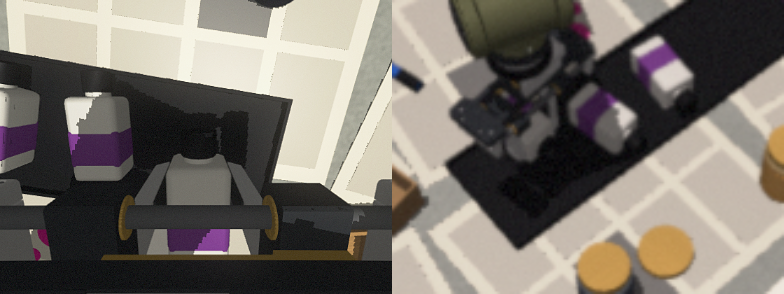

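The wrist crop shows the bottle still roughly horizontal in the grip (body around (200,200)), so 4 N didn't let it swing. I'll drop to 3 N with a small jerk and measure the tilt by depth.

Request:
step_arm:
  deltas:
    - {"dp": [0, 0, 0], "twist": 0}
    - {"dp": [0, 0, 0], "twist": 0}
    - {"dp": [0, 0, -0.4], "twist": 0}
    - {"dp": [0, 0, 0.2], "twist": 0}
    - {"dp": [0, 0, -0.4], "twist": 0}
    - {"dp": [0, 0, 0.4], "twist": 0}
    - {"dp": [0, 0, 0], "twist": 0}
    - {"dp": [0, 0, 0], "twist": 0}
  squeeze: 3

```text
time_s: 6.55
ee_pos: [0.5533, -0.0865, 0.0787]
eef_rot: [-3.141, 0.001, 0.206]
force: [0.3, -0.3, -1.8]
grip_width: 0.0479
grip_force: 3.0
```

```bash
cat >> h.py <<'E'
def wT():
    ob=ctrl.get_obs();w=ob["eef_rot"];c=ctrl.get_calibration("wrist")
    from scipy.spatial.transform import Rotation as Ro
    T=np.eye(4);T[:3,:3]=Ro.from_euler("xyz",w).as_matrix();T[:3,3]=ob["ee_pos"];return T,T@np.array(c["hand_eye"])
def held():
    "profile of the held thing in tool x / height above grasp point, mm"
    T,C=wT();p,d=ctrl.camera("wrist")
    X=cloud("wrist",np.ones_like(d,bool),d,C)
    t=(X-T[:3,3])@T[:3,:3]
    k=(abs(t[:,1])<.012)&(abs(t[:,0])<.12)&(t[:,2]>-.08)&(t[:,2]<.08)
    t=t[k]
    for b in range(-80,120,10):
        m=(t[:,0]*1000>=b)&(t[:,0]*1000<b+10)
        if m.sum()>5: print(b+5,(-t[m,2]*1000-19).max().round(),np.median(-t[m,2]*1000-19).round(),m.sum())
    print("pose",T[:3,3].round(4)); return p,d
def weigh(n=20,cam="wrist"):
    f=[]
    for i in range(n): ctrl.camera(cam);f.append(ctrl.get_obs()["force"][2])
    print("fz",np.mean(f).round(3),"+-",(np.std(f)/n**.5).round(3))
E
python3 -c "
from h import *
held();weigh(8)
print(ctrl.get_obs()['grip_width'])"
```

```text
-65 -3.0 -4.0 181
-55 1.0 -2.0 406
-45 4.0 2.0 402
-15 14.0 13.0 290
-5 18.0 15.0 683
5 20.0 18.0 892
15 19.0 12.0 1047
25 17.0 13.0 784
35 20.0 13.0 1308
45 8.0 -3.0 856
55 -92.0 -94.0 374
65 -92.0 -94.0 347
75 -81.0 -93.0 400
85 -81.0 -97.0 366
95 -95.0 -97.0 390
105 -94.0 -97.0 427
115 -95.0 -97.0 422
pose [ 0.5533 -0.0865  0.0787]
fz -1.267 +- 0.189
0.047844153557085975
```

Depth shows it tilted about 18°, base down. I'll square it to the tray and use the near rim to swing the base the rest of the way.

Request:
step_arm:
  deltas:
    - {"dp": [-0.1, 0, 0.1], "twist": 0.8}
    - {"dp": [-0.1, 0, 0.2], "twist": 0.8}
    - {"dp": [-0.13, 0, 0.37], "twist": 0.67}
    - {"dp": [0, 0, 0.37], "twist": 0}
    - {"dp": [0, 0, 0], "twist": 0}

```text
time_s: 7.5
ee_pos: [0.5399, -0.0883, 0.0361]
eef_rot: [-3.141, 0.003, 0.049]
force: [-0.6, -0.8, -1.4]
grip_width: 0.048
grip_force: 3.0
```

Request:
step_arm:
  deltas:
    - {"dp": [-0.275, 0, -0.05], "twist": 0}
    - {"dp": [-0.175, 0, -0.18], "twist": 0}
    - {"dp": [-0.175, 0, -0.175], "twist": 0}
    - {"dp": [-0.16, 0, -0.08], "twist": 0}
    - {"dp": [-0.165, 0, -0.08], "twist": 0}
    - {"dp": [-0.155, 0, -0.045], "twist": 0}
    - {"dp": [-0.155, 0, -0.045], "twist": 0}
    - {"dp": [-0.105, 0, 0], "twist": 0}
    - {"dp": [-0.105, 0, 0], "twist": 0}
    - {"dp": [-0.1, 0, 0], "twist": 0}
    - {"dp": [0, 0, 0], "twist": 0}

```text
time_s: 8.6
ee_pos: [0.4774, -0.0914, 0.0639]
eef_rot: [-3.141, 0.001, 0.047]
force: [0.3, -0.2, -0.6]
grip_width: 0.0483
grip_force: 3.0
```

```bash
python3 -c "
from h import *
held()
print(ctrl.get_obs()['grip_width'],ctrl.get_obs()['force'])"
```

```text
-65 -80.0 -81.0 159
-55 -80.0 -81.0 84
-35 -34.0 -35.0 35
-25 -12.0 -14.0 76
-15 4.0 -2.0 107
-5 21.0 15.0 147
5 26.0 24.0 807
15 34.0 23.0 734
25 44.0 41.0 798
35 42.0 36.0 1821
45 36.0 31.0 1380
55 -77.0 -79.0 401
65 -77.0 -79.0 401
75 -77.0 -79.0 431
85 -77.0 -79.0 442
95 -77.0 -79.0 464
105 -77.0 -79.0 487
115 -77.0 -79.0 489
pose [ 0.4774 -0.0914  0.0639]
0.04794471797781933 [ 0.16946303 -0.02772615  0.46789053]
```

Request:
step_arm:
  deltas:
    - {"dp": [-0.13, 0, 0], "twist": 0}
    - {"dp": [-0.13, 0, 0], "twist": 0}
    - {"dp": [-0.13, 0, 0], "twist": 0}
    - {"dp": [-0.1, 0, 0], "twist": 0}
    - {"dp": [0, 0, 0], "twist": 0}

```text
time_s: 9.15
ee_pos: [0.4577, -0.0924, 0.064]
eef_rot: [-3.142, 0.0, 0.047]
force: [-0.1, -0.7, -2.2]
grip_width: 0.0482
grip_force: 3.0
```

```bash
python3 -c "
from h import *
held()
print(ctrl.get_obs()['grip_width'],ctrl.get_obs()['force'])"
```

```text
-65 -79.0 -81.0 162
-55 -80.0 -81.0 242
-5 23.0 23.0 41
5 27.0 25.0 894
15 47.0 24.0 199
25 47.0 44.0 1391
35 44.0 40.0 2000
45 40.0 11.0 1260
55 -77.0 -79.0 400
65 -77.0 -79.0 403
75 -77.0 -79.0 432
85 -77.0 -79.0 441
95 -77.0 -79.0 463
105 -77.0 -79.0 489
115 -77.0 -79.0 488
pose [ 0.4577 -0.0924  0.064 ]
0.04824407727530818 [ 0.88389837 -0.44033867 -1.18287944]
```

Request:
step_arm:
  deltas:
    - {"dp": [0.2, 0, -0.2], "twist": 0}
    - {"dp": [0.5, 0, 0], "twist": 0}
    - {"dp": [0.7, 0, 0], "twist": 0}
    - {"dp": [0.6, 0, 0], "twist": 0}
    - {"dp": [0.28, 0, 0], "twist": 0}
    - {"dp": [0, 0, 0.2], "twist": 0}
    - {"dp": [0, 0, 0.15], "twist": 0}
    - {"dp": [0, 0, 0.12], "twist": 0}
    - {"dp": [0, 0, 0.06], "twist": 0}
    - {"dp": [0, 0, 0], "twist": 0}
    - {"dp": [0, 0, 0], "twist": 0}

```text
time_s: 10.3
ee_pos: [0.5493, -0.0882, 0.051]
eef_rot: [3.142, -0.0, 0.047]
force: [0.2, 0.5, -1.3]
grip_width: 0.0483
grip_force: 3.0
```

```bash
python3 -c "
from h import *
held()
print(ctrl.get_obs()['grip_width'],ctrl.get_obs()['force'])"
```

```text
-55 -64.0 -66.0 238
-45 -65.0 -66.0 52
-5 26.0 25.0 125
5 29.0 27.0 856
15 50.0 47.0 268
25 49.0 46.0 1511
35 45.0 41.0 2250
45 42.0 11.0 1065
55 -64.0 -66.0 432
65 -64.0 -66.0 488
75 -54.0 -66.0 501
85 -53.0 -69.0 449
95 -67.0 -69.0 488
105 -67.0 -69.0 532
115 -67.0 -69.0 531
pose [ 0.5493 -0.0882  0.051 ]
0.04787483500281772 [-0.53104313 -0.13846255 -1.24773714]
```

Request:
step_arm:
  deltas:
    - {"dp": [0, 0, 0.08], "twist": 0}
    - {"dp": [0, 0, 0.06], "twist": 0}
    - {"dp": [0, 0, 0.06], "twist": 0}
    - {"dp": [0, 0, 0], "twist": 0}
    - {"dp": [0, 0, 0], "twist": 0}

```text
time_s: 10.85
ee_pos: [0.5494, -0.0881, 0.0426]
eef_rot: [-3.142, 0.0, 0.048]
force: [-0.4, -0.0, -1.0]
grip_width: 0.0481
grip_force: 3.0
```

```bash
python3 -c "
from h import *
held()
print(ctrl.get_obs()['grip_width'],ctrl.get_obs()['force'])"
```

```text
-5 36.0 34.0 219
5 36.0 34.0 202
15 57.0 55.0 1142
25 56.0 52.0 2058
35 53.0 25.0 2610
45 -56.0 -58.0 460
55 -56.0 -58.0 473
65 -56.0 -58.0 524
75 -45.0 -58.0 565
85 -45.0 -60.0 496
95 -58.0 -61.0 530
105 -59.0 -61.0 554
115 -58.0 -61.0 587
pose [ 0.5494 -0.0881  0.0426]
0.048001190100982284 [ 0.57116638 -0.31892887 -0.37366666]
```

Request:
step_arm:
  deltas:
    - {"dp": [0, 0, 0.06], "twist": 0}
    - {"dp": [0, 0, 0], "twist": 0}
    - {"dp": [0, 0, 0], "twist": 0}

```text
time_s: 11.2
ee_pos: [0.5494, -0.0881, 0.0403]
eef_rot: [-3.142, 0.0, 0.048]
force: [-0.3, 0.5, -1.0]
grip_width: 0.048
grip_force: 3.0
```

```bash
python3 -c "
from h import *
p,d=held();cv2.imwrite('pics/a2.png',p[:,:,::-1])
print(ctrl.get_obs()['grip_width'],ctrl.get_obs()['force'])"
```

```text
-75 -43.0 -44.0 62
-5 38.0 36.0 42
5 38.0 36.0 66
15 60.0 57.0 1405
25 57.0 54.0 2381
35 54.0 27.0 2331
45 -54.0 -55.0 479
55 -54.0 -55.0 515
65 -54.0 -55.0 523
75 -43.0 -55.0 564
85 -43.0 -58.0 497
95 -56.0 -58.0 558
105 -57.0 -58.0 569
115 -56.0 -59.0 593
pose [ 0.5494 -0.0881  0.0403]
0.04810600260266003 [ 1.09256314 -0.01073163  0.03729182]
```

View pics/a2.png

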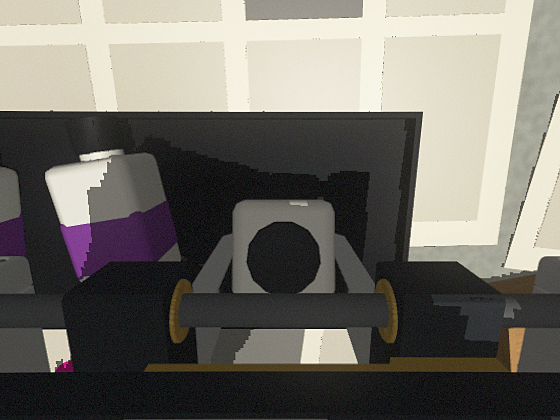

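The picture shows the cap's top face at (283,257) facing the camera, with the bottle nearly upright on the tray between the fingers. I'll release, then re-centre.

Request:
step_arm:
  deltas:
    - {"dp": [0, 0, 0], "twist": 0}
    - {"dp": [0, 0, 0], "twist": 0}
    - {"dp": [0, 0, 0], "twist": 0}
    - {"dp": [0, 0, 0], "twist": 0}
  gripper: 0.45

```text
time_s: 11.65
ee_pos: [0.5494, -0.0881, 0.0404]
eef_rot: [-3.142, 0.0, 0.048]
force: [-0.5, 0.1, 0.0]
grip_width: 0.0678
grip_force: 0.0
```

```bash
cat >> h.py <<'E'
def capc():
    "centre of standing bottle's cap/shoulder below wrist cam, near tool"
    T,C=wT();p,d=ctrl.camera("wrist")
    X=cloud("wrist",np.ones_like(d,bool),d,C);t=(X-T[:3,3])@T[:3,:3]
    k=(abs(t[:,1])<.03)&(abs(t[:,0])<.07)&(X[:,2]>.099)&(X[:,2]<.13)&(t[:,2]>-.085)
    t=t[k]*1000
    print("cap tool xy range",np.percentile(t,2,0).round(1),np.percentile(t,98,0).round(1),len(t)); return p,d
E
python3 -c "
from h import *
held();capc();bottles()"
```

```text
-25 53.0 52.0 64
-15 54.0 53.0 1096
-5 54.0 53.0 448
5 49.0 30.0 1488
15 30.0 10.0 2619
25 -54.0 -56.0 435
35 -54.0 -56.0 456
45 -54.0 -56.0 477
55 -54.0 -56.0 509
65 -54.0 -56.0 523
75 -43.0 -55.0 561
85 -43.0 -58.0 495
95 -57.0 -59.0 557
105 -56.0 -59.0 572
115 -56.0 -59.0 598
pose [ 0.5494 -0.0881  0.0404]
cap tool xy range [-18.2 -10.5 -72.7] [  7.9  12.3 -59.4] 1924
0.88 [554. 372.] (48, 108) yaw -1.2 z95 0.057
0.83 [556. 126.] (47, 106) yaw -1.0 z95 0.056
```

Request:
step_arm:
  deltas:
    - {"dp": [-0.15, 0, -0.27], "twist": 0}
    - {"dp": [0, 0, 0], "twist": 0}

```text
time_s: 12.05
ee_pos: [0.5436, -0.0885, 0.0528]
eef_rot: [3.141, -0.002, 0.048]
force: [0.3, -0.0, -0.3]
grip_width: 0.0678
grip_force: 0.0
```

```bash
python3 -c "
from h import *
weigh(12)"
```

```text
fz -0.051 +- 0.142
```

Request:
step_arm:
  deltas:
    - {"dp": [0, 0, 0], "twist": 0}
    - {"dp": [0, 0, 0], "twist": 0}
    - {"dp": [0, 0, 0], "twist": 0}
    - {"dp": [0, 0, 0], "twist": 0}
    - {"dp": [0.1, 0, -0.5], "twist": 0}
    - {"dp": [0.1, 0, -0.5], "twist": 0}
    - {"dp": [0, 0, 0], "twist": 0}
    - {"dp": [0, 0, 0], "twist": 0}
    - {"dp": [0, 0, 0], "twist": 0}
  gripper: -1
  squeeze: 12

```text
time_s: 13.55
ee_pos: [0.5507, -0.0879, 0.09]
eef_rot: [-3.141, 0.002, 0.047]
force: [-0.1, -0.4, -1.7]
grip_width: 0.048
grip_force: 12.0
```

```bash
python3 -c "
from h import *
weigh(12);capc();print(ctrl.get_obs()['grip_width'])"
```

```text
fz -1.467 +- 0.173
cap tool xy range [ -9.7 -26.9 -37.7] [ 23.1  26.7 -10.6] 5480
0.04783143966268236
```

```bash
cat >> h.py <<'E'
def weigh2(n=12):
    f=[];t=[];m=[]
    for i in range(n):
        ctrl.camera("wrist");o=ctrl.get_obs();f.append(o["force"][2]);t.append(o["tau"]);m.append(o["moment"])
    t=np.array(t);print("fz",np.mean(f).round(3),"sd",np.std(f).round(3),"tau",t.mean(0).round(3),"sd",t.std(0).round(3));print("q",o["qpos"].round(4),"pos",o["ee_pos"])
E
python3 -c "
from h import *
weigh2(8)"
```

```text
fz -1.508 sd 0.433 tau [-0.0000e+00 -5.7949e+01 -3.2082e+01  3.1000e-02 -6.5000e-02 -0.0000e+00] sd [0.001 0.007 0.002 0.    0.    0.   ]
q [-0.2238  0.4372  1.6154 -0.      1.089   1.2995] pos [ 0.55144354 -0.0879806   0.09124843]
```

Joint torques are nearly noise-free, so I'll use their loaded-minus-unloaded difference at the same pose.

Request:
step_arm:
  deltas:
    - {"dp": [0, 0, 0.4], "twist": 0}
    - {"dp": [0, 0, 0.35], "twist": 0}
    - {"dp": [0, 0, 0.22], "twist": 0}
    - {"dp": [0, 0, 0], "twist": 0}
    - {"dp": [0, 0, 0], "twist": 0}

```text
time_s: 15.1
ee_pos: [0.5515, -0.088, 0.0525]
eef_rot: [-3.142, 0.0, 0.048]
force: [0.8, 0.4, -1.7]
grip_width: 0.0479
grip_force: 12.0
```

Request:
step_arm:
  deltas:
    - {"dp": [0, 0, 0], "twist": 0}
    - {"dp": [0, 0, 0], "twist": 0}
    - {"dp": [0, 0, 0], "twist": 0}
    - {"dp": [0, 0, -0.25], "twist": 0}
    - {"dp": [0, 0, -0.35], "twist": 0}
    - {"dp": [0, 0, -0.37], "twist": 0}
    - {"dp": [0, 0, 0], "twist": 0}
    - {"dp": [0, 0, 0], "twist": 0}
    - {"dp": [0, 0, 0], "twist": 0}
    - {"dp": [0, 0, 0], "twist": 0}
  gripper: 0.45

```text
time_s: 16.1
ee_pos: [0.5512, -0.0879, 0.0907]
eef_rot: [-3.141, 0.001, 0.048]
force: [0.8, 0.1, 0.2]
grip_width: 0.0685
grip_force: 0.0
```

```bash
python3 -c "
from h import *
weigh2(3);capc();bottles()"
```

```text
fz -0.255 sd 0.266 tau [ 2.0000e-03 -5.7258e+01 -3.1528e+01  3.1000e-02 -6.7000e-02 -0.0000e+00] sd [0.002 0.064 0.018 0.    0.    0.   ]
q [-0.2238  0.4377  1.6156  0.      1.0889  1.2995] pos [ 0.55130681 -0.08794452  0.09089576]
cap tool xy range [-12.5 -11.1 -22.1] [ 12.9  13.4 -10.1] 2046
0.89 [568.  21.] (108, 49) yaw 12.3 z95 0.056
0.67 [554. 371.] (48, 108) yaw -2.4 z95 0.057
0.56 [555. 125.] (48, 104) yaw -3.5 z95 0.056
```

```bash
cat >> h.py <<'E'
import json
def log():
    o=ctrl.get_obs();open("log.txt","a").write(json.dumps([list(o["qpos"]),list(o["ee_pos"]),list(o["tau"]),o["grip_width"]])+"\n")
    print("tau",o["tau"][1:3].round(3),"q",o["qpos"][1:5].round(4),"v",abs(o["joint_vel"]).max().round(4))
E
python3 -c "
from h import *
log();go(.5836,.0238,.15,12)"
```

```text
tau [-57.123 -31.52 ] q [0.4375 1.6154 0.     1.089 ] v 0.0022
pose [ 0.5514 -0.088   0.0911] yaw 2.72 -> units [ 0.937 -2.753 -1.473] twist -2.319
```

Request:
step_arm:
  deltas:
    - {"dp": [0, 0, -0.9], "twist": 0}
    - {"dp": [0, 0, -0.6], "twist": 0}
    - {"dp": [0, 0, 0], "twist": 0}

```text
time_s: 16.7
ee_pos: [0.5528, -0.0883, 0.1545]
eef_rot: [3.14, -0.005, 0.048]
force: [0.7, 0.1, 0.0]
grip_width: 0.0682
grip_force: 0.0
```

```bash
python3 -c "
from h import *
log();go(.5836,.0238,.15,12)"
```

```text
tau [-55.733 -34.271] q [0.3642 1.558  0.     1.2141] v 0.0557
pose [ 0.5528 -0.0883  0.1545] yaw 2.73 -> units [ 0.902 -2.762  0.113] twist -2.319
```

Request:
step_arm:
  deltas:
    - {"dp": [0.22, -0.69, 0.05], "twist": -0.58}
    - {"dp": [0.22, -0.69, 0], "twist": -0.58}
    - {"dp": [0.22, -0.69, 0], "twist": -0.58}
    - {"dp": [0.22, -0.69, 0], "twist": -0.58}
    - {"dp": [0, 0, 0], "twist": 0}
    - {"dp": [0, 0, 0], "twist": 0}

```text
time_s: 17.3
ee_pos: [0.5742, 0.0256, 0.1485]
eef_rot: [-3.141, 0.001, 0.21]
force: [0.3, -0.9, -0.1]
grip_width: 0.0679
grip_force: 0.0
```

```bash
cat >> h.py <<'E'
def wb():
    T,C=wT();p,d=ctrl.camera("wrist")
    for r in ctrl.cut_out("wrist","bottle1"):
        if r["conf"]<.3: continue
        X=cloud("wrist",r["pixels"],d,C);X=X[np.all(abs(X-np.median(X,0))<.08,1)];z=np.percentile(X[:,2],95);t=X[X[:,2]>z-.022]
        q=cv2.minAreaRect((t[:,:2]*1000).astype(np.float32));print(round(r["conf"],2),z.round(3),np.round(q[0]),np.round(q[1]),round(q[2],1))
    return p,d
E
python3 -c "
from h import *
log();wb();go(.5836,.0238,.014,12)"
```

```text
tau [-57.767 -34.167] q [ 4.0600e-01  1.5147e+00 -1.0000e-04  1.2220e+00] v 0.0273
0.9 0.109 [567. -59.] [93. 33.] 76.5
0.77 0.053 [569.  19.] [106.  49.] 12.0
pose [0.5743 0.0247 0.1488] yaw 11.94 -> units [0.223 0.069 3.37 ] twist -0.016
```

Request:
step_arm:
  deltas:
    - {"dp": [0.29, 0.11, 0.7], "twist": 0}
    - {"dp": [0, 0, 0.8], "twist": 0}
    - {"dp": [0, 0, 0.8], "twist": 0}
    - {"dp": [0, 0, 0.7], "twist": 0}
    - {"dp": [0, 0, 0.35], "twist": 0}
    - {"dp": [0, 0, 0], "twist": 0}
    - {"dp": [0, 0, 0], "twist": 0}

```text
time_s: 18.1
ee_pos: [0.5873, 0.0232, 0.0164]
eef_rot: [3.141, -0.001, 0.209]
force: [0.3, -0.6, 0.3]
grip_width: 0.0681
grip_force: 0.0
```

Request:
step_arm:
  deltas:
    - {"dp": [0, 0, 0], "twist": 0}
    - {"dp": [0, 0, 0], "twist": 0}
    - {"dp": [0, 0, 0], "twist": 0}
    - {"dp": [0, 0, 0], "twist": 0}
    - {"dp": [0, 0, -0.1], "twist": 0}
    - {"dp": [-0.03, 0, -0.15], "twist": 0}
    - {"dp": [-0.1, 0, -0.2], "twist": 0}
    - {"dp": [-0.1, 0, -0.2], "twist": 0}
    - {"dp": [-0.1, 0, -0.2], "twist": 0}
    - {"dp": [-0.1, 0, -0.25], "twist": 0}
    - {"dp": [0, 0, 0], "twist": 0}
    - {"dp": [0, 0, 0], "twist": 0}
  gripper: -1
  squeeze: 3

```text
time_s: 19.3
ee_pos: [0.57, 0.02, 0.0595]
eef_rot: [3.141, -0.001, 0.209]
force: [0.5, -1.3, -1.3]
grip_width: 0.0479
grip_force: 3.0
```

```bash
python3 -c "
from h import *
log();held();go(.545,.0238,.04,2.7)"
```

```text
tau [-61.741 -31.389] q [ 0.5029  1.6012 -0.      1.0369] v 0.0172
-25 1.0 0.0 53
-15 9.0 5.0 423
-5 14.0 12.0 651
5 14.0 9.0 937
15 19.0 13.0 572
25 22.0 17.0 1067
35 16.0 6.0 1442
45 2.0 -75.0 435
55 -62.0 -74.0 413
65 -76.0 -78.0 432
75 -76.0 -78.0 413
85 -76.0 -78.0 450
95 -75.0 -78.0 483
105 -76.0 -78.0 471
115 -76.0 -78.0 489
pose [0.57   0.02   0.0595]
pose [0.5699 0.02   0.0591] yaw 12.0 -> units [-0.588 -0.223  0.478] twist 2.325
```

Request:
step_arm:
  deltas:
    - {"dp": [0, 0, 0], "twist": 0.8}
    - {"dp": [0, 0, 0], "twist": 0.8}
    - {"dp": [0, 0, 0], "twist": 0.725}
    - {"dp": [-0.4, 0, 0], "twist": 0}
    - {"dp": [-0.47, 0, 0.2], "twist": 0}
    - {"dp": [-0.25, 0, 0], "twist": 0}
    - {"dp": [-0.3, 0, -0.15], "twist": 0}
    - {"dp": [-0.15, 0, -0.09], "twist": 0}
    - {"dp": [-0.15, 0, -0.09], "twist": 0}
    - {"dp": [-0.175, 0, -0.06], "twist": 0}
    - {"dp": [-0.175, 0, -0.05], "twist": 0}
    - {"dp": [0, 0, 0], "twist": 0}

```text
time_s: 20.55
ee_pos: [0.4867, 0.0161, 0.0691]
eef_rot: [3.142, -0.0, 0.047]
force: [-0.9, 1.1, -2.0]
grip_width: 0.048
grip_force: 3.0
```

Request:
step_arm:
  deltas:
    - {"dp": [-0.125, 0, 0], "twist": 0}
    - {"dp": [-0.125, 0, 0], "twist": 0}
    - {"dp": [-0.13, 0, 0], "twist": 0}
    - {"dp": [-0.15, 0, 0], "twist": 0}
    - {"dp": [-0.15, 0, 0], "twist": 0}
    - {"dp": [-0.12, 0, 0], "twist": 0}
    - {"dp": [0, 0, 0], "twist": 0}

```text
time_s: 21.25
ee_pos: [0.4545, 0.0146, 0.0687]
eef_rot: [-3.142, 0.001, 0.047]
force: [-0.3, 0.3, -1.4]
grip_width: 0.0478
grip_force: 3.0
```

```bash
python3 -c "
from h import *
log();held()"
```

```text
tau [-45.705 -28.594] q [0.2653 1.9193 0.     0.9577] v 0.0207
-65 -85.0 -86.0 235
-55 -85.0 -86.0 197
-5 18.0 16.0 254
5 19.0 17.0 251
15 41.0 38.0 853
25 39.0 36.0 1425
35 37.0 10.0 2024
45 9.0 -83.0 598
55 -82.0 -84.0 400
65 -82.0 -84.0 401
75 -82.0 -84.0 432
85 -82.0 -84.0 402
95 -81.0 -84.0 434
105 -82.0 -84.0 466
115 -82.0 -84.0 470
pose [0.4545 0.0146 0.0687]
```

Request:
step_arm:
  deltas:
    - {"dp": [0.26, 0, -0.2], "twist": 0}
    - {"dp": [0.6, 0, 0], "twist": 0}
    - {"dp": [0.7, 0, 0], "twist": 0}
    - {"dp": [0.6, 0, 0], "twist": 0}
    - {"dp": [0.3, 0, 0], "twist": 0}
    - {"dp": [0, 0, 0.25], "twist": 0}
    - {"dp": [0, 0, 0.15], "twist": 0}
    - {"dp": [0, 0, 0.1], "twist": 0}
    - {"dp": [0, 0, 0.08], "twist": 0}
    - {"dp": [0, 0, 0.06], "twist": 0}
    - {"dp": [0, 0, 0], "twist": 0}

```text
time_s: 22.4
ee_pos: [0.5534, 0.0193, 0.0512]
eef_rot: [-3.142, -0.0, 0.047]
force: [-0.3, -0.4, -0.4]
grip_width: 0.048
grip_force: 3.0
```

```bash
python3 -c "
from h import *
log();held();print(ctrl.get_obs()['force'])"
```

```text
tau [-57.929 -29.889] q [4.8330e-01 1.6549e+00 1.0000e-04 1.0034e+00] v 0.0042
-5 25.0 23.0 139
5 48.0 46.0 531
15 47.0 45.0 1424
25 45.0 42.0 2367
35 43.0 14.0 1312
45 -64.0 -66.0 460
55 -64.0 -66.0 433
65 -54.0 -66.0 489
75 -53.0 -69.0 472
85 -67.0 -69.0 466
95 -67.0 -69.0 493
105 -67.0 -69.0 528
115 -67.0 -69.0 530
pose [0.5534 0.0193 0.0512]
[ 0.23059517  0.57134927 -1.02424429]
```

Request:
step_arm:
  deltas:
    - {"dp": [0, 0, 0.06], "twist": 0}
    - {"dp": [0, 0, 0], "twist": 0}

```text
time_s: 22.65
ee_pos: [0.5536, 0.0192, 0.0488]
eef_rot: [3.142, -0.0, 0.047]
force: [-0.6, 0.9, 1.1]
grip_width: 0.0479
grip_force: 3.0
```

Request:
step_arm:
  deltas:
    - {"dp": [0, 0, 0], "twist": 0}
    - {"dp": [0, 0, 0], "twist": 0}
    - {"dp": [0, 0, 0], "twist": 0}
    - {"dp": [0, 0, 0], "twist": 0}
  gripper: 0.45

```text
time_s: 23.05
ee_pos: [0.5536, 0.0192, 0.0488]
eef_rot: [-3.142, -0.0, 0.047]
force: [-0.1, -0.1, 0.5]
grip_width: 0.0679
grip_force: 0.0
```

```bash
python3 -c "
from h import *
log();capc()"
```

```text
tau [-57.905 -29.597] q [0.4871 1.6557 0.     0.9989] v 0.0014
cap tool xy range [-13.5 -11.  -64.2] [ 12.7  12.8 -51. ] 1701
```

Request:
step_arm:
  deltas:
    - {"dp": [0, 0, -0.07], "twist": 0}
    - {"dp": [0, 0, 0], "twist": 0}
    - {"dp": [0, 0, 0], "twist": 0}
    - {"dp": [0, 0, 0], "twist": 0}
    - {"dp": [-0.07, 0, -0.5], "twist": 0}
    - {"dp": [-0.07, 0, -0.5], "twist": 0}
    - {"dp": [0, 0, 0], "twist": 0}
    - {"dp": [0, 0, 0], "twist": 0}
    - {"dp": [0, 0, 0], "twist": 0}
    - {"dp": [0, 0, 0], "twist": 0}
    - {"dp": [0, 0, 0], "twist": 0}
    - {"dp": [0, 0, 0], "twist": 0}
  gripper: -1
  squeeze: 12

```text
time_s: 24.3
ee_pos: [0.5479, 0.019, 0.0913]
eef_rot: [-3.142, 0.001, 0.047]
force: [-1.0, 0.5, -1.8]
grip_width: 0.0478
grip_force: 12.0
```

Request:
step_arm:
  deltas:
    - {"dp": [0, 0, 0], "twist": 0}
    - {"dp": [0, 0, 0], "twist": 0}
    - {"dp": [0, 0, 0], "twist": 0}
    - {"dp": [0, 0, 0], "twist": 0}

```text
time_s: 24.7
ee_pos: [0.548, 0.0189, 0.0917]
eef_rot: [3.142, -0.0, 0.047]
force: [0.5, -0.7, -1.9]
grip_width: 0.0479
grip_force: 12.0
```

```bash
python3 -c "
from h import *
log();weigh2(4);log();print(ctrl.get_obs()['grip_width'])"
```

```text
tau [-56.743 -32.004] q [ 0.4164  1.6449 -0.      1.0803] v 0.0012
fz -1.553 sd 0.296 tau [ 0.0000e+00 -5.6760e+01 -3.2008e+01  1.9000e-02 -6.9000e-02 -0.0000e+00] sd [0.    0.005 0.001 0.    0.    0.   ]
q [-0.0322  0.4164  1.6448  0.      1.0803  1.4914] pos [0.54797022 0.0189789  0.09165659]
tau [-56.766 -32.009] q [0.4164 1.6448 0.     1.0803] v 0.0026
0.047995972398760044
```

Request:
step_arm:
  deltas:
    - {"dp": [0, 0, 0.4], "twist": 0}
    - {"dp": [0, 0, 0.35], "twist": 0}
    - {"dp": [0, 0, 0.23], "twist": 0}
    - {"dp": [0, 0, 0], "twist": 0}
    - {"dp": [0, 0, 0], "twist": 0}

```text
time_s: 25.4
ee_pos: [0.548, 0.019, 0.0525]
eef_rot: [-3.142, 0.0, 0.047]
force: [-0.4, 0.0, -1.4]
grip_width: 0.048
grip_force: 12.0
```

Request:
step_arm:
  deltas:
    - {"dp": [0, 0, 0], "twist": 0}
    - {"dp": [0, 0, 0], "twist": 0}
    - {"dp": [0, 0, 0], "twist": 0}
    - {"dp": [0, 0, -0.25], "twist": 0}
    - {"dp": [0, 0, -0.35], "twist": 0}
    - {"dp": [0, 0, -0.38], "twist": 0}
    - {"dp": [0, 0, 0], "twist": 0}
    - {"dp": [0, 0, 0], "twist": 0}
    - {"dp": [0, 0, 0], "twist": 0}
    - {"dp": [0, 0, 0], "twist": 0}
    - {"dp": [0, 0, 0], "twist": 0}
    - {"dp": [0, 0, 0], "twist": 0}
  gripper: 0.45

```text
time_s: 26.6
ee_pos: [0.5478, 0.0189, 0.0914]
eef_rot: [-3.142, 0.001, 0.047]
force: [0.4, -0.0, 0.0]
grip_width: 0.0683
grip_force: 0.0
```

```bash
cat > fk.py <<'E'
import json,numpy as np
from scipy.optimize import least_squares
L=[json.loads(l) for l in open("log.txt")]
q=np.array([l[0] for l in L]);P=np.array([l[1] for l in L]);r=np.hypot(P[:,0],P[:,1]);z=P[:,2]
q=np.vstack([q,[-1.2586,.30045,1.52155,0,1.32069,-.0666]]);r=np.append(r,.54975);z=np.append(z,.20491)
def f(p):
    r0,L1,L2,h=p[:4];a=q[:,1]+q[:,2]+p[4]
    return np.r_[r0+L1*np.sin(q[:,1])+L2*np.sin(a)-r,h+L1*np.cos(q[:,1])+L2*np.cos(a)-z]
s=least_squares(f,[0.05,.5,.5,.1,0]);print("r0,L1,L2,h,delta",s.x.round(3),"rms",np.sqrt(np.mean(s.fun**2)))
E
python3 -c "
from h import *
log();weigh2(3);log()"; python3 fk.py
```

```text
tau [-55.83  -31.336] q [ 0.4169  1.645  -0.      1.0803] v 0.002
fz -0.478 sd 0.325 tau [-1.0000e-03 -5.5806e+01 -3.1348e+01  1.9000e-02 -7.3000e-02 -0.0000e+00] sd [0.    0.003 0.006 0.    0.    0.   ]
q [-0.0322  0.4166  1.6449  0.      1.0803  1.4914] pos [0.54793163 0.01897938 0.09155478]
tau [-55.804 -31.355] q [0.4166 1.6449 0.     1.0803] v 0.003
r0,L1,L2,h,delta [ 0.001  0.424  0.45  -0.049  0.092] rms 0.0003043563893645355
```

A ≈ 151 g and B ≈ 178 g, both over half, so both stay. Next is bottle C.

Request:
step_arm:
  deltas:
    - {"dp": [0, 0, -0.9], "twist": 0}
    - {"dp": [0, 0, -0.6], "twist": 0}
    - {"dp": [0.21, -0.66, 0], "twist": 0.35}
    - {"dp": [0.21, -0.66, 0], "twist": 0.35}
    - {"dp": [0.21, -0.66, 0], "twist": 0.35}
    - {"dp": [0.1, -0.66, 0], "twist": 0.35}
    - {"dp": [0, 0, 0], "twist": 0}
    - {"dp": [0, 0, 0], "twist": 0}

```text
time_s: 27.55
ee_pos: [0.5759, 0.125, 0.1514]
eef_rot: [3.141, 0.0, -0.049]
force: [-0.1, 0.2, -0.7]
grip_width: 0.0683
grip_force: 0.0
```

```bash
python3 -c "
from h import *
log();wb();bottles();go(.575,.122,.016,-2.7)"
```

```text
tau [-59.325 -34.773] q [ 4.3390e-01  1.4679e+00 -1.0000e-04  1.2404e+00] v 0.0247
0.96 0.053 [561. 369.] [50. 96.] 88.9
0.69 0.109 [551. -84.] [44. 38.] 3.8
0.58 0.112 [551.  19.] [20. 28.] 16.2
0.89 [554. 372.] (50, 108) yaw -2.3 z95 0.057
0.68 [546.  14.] (46, 34) yaw 3.4 z95 0.115
0.67 [550. -86.] (48, 49) yaw 2.9 z95 0.114
pose [0.576  0.124  0.1517] yaw -2.95 -> units [-0.022  0.052  3.394] twist -0.062
```

```bash
python3 -c "
from h import *
T,C=wT();p,d=ctrl.camera('wrist');cv2.imwrite('pics/c1.png',p[:,:,::-1])
X=cloud('wrist',np.ones_like(d,bool),d,C);t=(X-T[:3,3])@T[:3,:3]
k=(X[:,2]>.035)&(X[:,2]<.06)&(abs(t[:,0])<.1)&(abs(t[:,1])<.09)
q=cv2.minAreaRect((X[k][:,:2]*1000).astype(np.float32));print(k.sum(),q)"
```

```text
4911 ((556.29052734375, 90.55231475830078), (110.47962951660156, 106.31697082519531), 86.01093292236328)
```

View pics/c1.png

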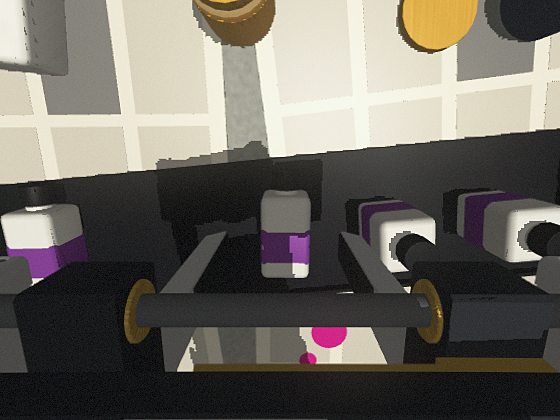

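C lies at (285,235), centred between the fingers. B and A stand at (400,230) and (510,235).

```bash
python3 -c "
from h import *
T,C=wT();p,d=ctrl.camera('wrist')
X=cloud('wrist',np.ones_like(d,bool),d,C);t=(X-T[:3,3])@T[:3,:3]
k=(X[:,2]>.038)&(X[:,2]<.06)&(abs(t[:,0])<.1)&(abs(t[:,1])<.034)
print(k.sum(),cv2.minAreaRect((t[k][:,:2]*1000).astype(np.float32)),np.percentile(t[k]*1000,[1,99],axis=0))"
```

```text
4456 ((-17.59796142578125, 3.2168502807617188), (106.46163940429688, 48.558048248291016), 0.20998331904411316) [[-69.07643684 -20.43714948  98.28882343]
 [ 33.82428748  26.49062462 113.04637494]]
```

Request:
step_arm:
  deltas:
    - {"dp": [0, 0.08, 0.7], "twist": 0}
    - {"dp": [0, 0, 0.8], "twist": 0}
    - {"dp": [0, 0, 0.8], "twist": 0}
    - {"dp": [0, 0, 0.7], "twist": 0}
    - {"dp": [0, 0, 0.38], "twist": 0}
    - {"dp": [0, 0, 0], "twist": 0}
    - {"dp": [0, 0, 0], "twist": 0}

```text
time_s: 28.55
ee_pos: [0.5765, 0.1218, 0.0175]
eef_rot: [-3.141, -0.001, -0.051]
force: [-0.3, -0.0, 0.2]
grip_width: 0.0682
grip_force: 0.0
```

Request:
step_arm:
  deltas:
    - {"dp": [0, 0, 0], "twist": 0}
    - {"dp": [0, 0, 0], "twist": 0}
    - {"dp": [0, 0, 0], "twist": 0}
    - {"dp": [0, 0, 0], "twist": 0}
    - {"dp": [0, 0, -0.1], "twist": 0}
    - {"dp": [-0.03, 0, -0.15], "twist": 0}
    - {"dp": [-0.1, 0, -0.2], "twist": 0}
    - {"dp": [-0.1, 0, -0.2], "twist": 0}
    - {"dp": [-0.1, 0, -0.2], "twist": 0}
    - {"dp": [-0.1, 0, -0.25], "twist": 0}
    - {"dp": [0, 0, 0], "twist": 0}
    - {"dp": [0, 0, 0], "twist": 0}
  gripper: -1
  squeeze: 3

```text
time_s: 29.75
ee_pos: [0.5595, 0.1228, 0.0614]
eef_rot: [-3.141, -0.003, -0.051]
force: [2.7, -0.2, 3.4]
grip_width: 0.048
grip_force: 3.0
```

```bash
python3 -c "
from h import *
log();held();go(.53,.122,.051,2.7);print(ctrl.get_obs()['grip_width'])"
```

```text
tau [-58.136 -28.063] q [0.5039 1.5944 0.     1.0407] v 0.0136
-25 -3.0 -5.0 163
-15 6.0 2.0 376
-5 12.0 10.0 562
5 12.0 8.0 984
15 18.0 11.0 533
25 22.0 17.0 932
35 17.0 7.0 1495
45 5.0 -76.0 527
55 -65.0 -77.0 376
65 -64.0 -80.0 441
75 -77.0 -80.0 428
85 -78.0 -80.0 441
95 -78.0 -80.0 459
105 -78.0 -80.0 472
115 -78.0 -80.0 492
pose [0.5595 0.1228 0.0614]
pose [0.5594 0.1228 0.0611] yaw -2.9 -> units [-0.733  0.056  0.252] twist -1.4
0.048008244979260484
```

Request:
step_arm:
  deltas:
    - {"dp": [0, 0, 0], "twist": -0.7}
    - {"dp": [0, 0, 0], "twist": -0.7}
    - {"dp": [-0.3, 0, 0], "twist": 0}
    - {"dp": [-0.3, 0, 0], "twist": 0}
    - {"dp": [-0.3, 0, 0], "twist": 0}
    - {"dp": [-0.28, 0, 0], "twist": 0}
    - {"dp": [-0.2, 0, -0.05], "twist": 0}
    - {"dp": [-0.175, 0, -0.05], "twist": 0}
    - {"dp": [-0.175, 0, -0.05], "twist": 0}
    - {"dp": [-0.175, 0, -0.05], "twist": 0}
    - {"dp": [0, 0, 0], "twist": 0}

```text
time_s: 30.9
ee_pos: [0.4817, 0.119, 0.0685]
eef_rot: [3.142, 0.001, 0.047]
force: [0.1, 0.3, -2.1]
grip_width: 0.0479
grip_force: 3.0
```

Request:
step_arm:
  deltas:
    - {"dp": [-0.125, 0, 0], "twist": 0}
    - {"dp": [-0.125, 0, 0], "twist": 0}
    - {"dp": [-0.13, 0, 0], "twist": 0}
    - {"dp": [-0.15, 0, 0], "twist": 0}
    - {"dp": [-0.15, 0, 0], "twist": 0}
    - {"dp": [-0.14, 0, 0], "twist": 0}
    - {"dp": [0, 0, 0], "twist": 0}

```text
time_s: 31.6
ee_pos: [0.449, 0.1175, 0.0683]
eef_rot: [3.142, 0.001, 0.047]
force: [-0.0, -0.2, -1.8]
grip_width: 0.0482
grip_force: 3.0
```

```bash
python3 -c "
from h import *
log();held()"
```

```text
tau [-47.206 -28.865] q [2.8460e-01 1.8948e+00 1.0000e-04 9.6300e-01] v 0.0216
-65 -84.0 -86.0 229
-55 -84.0 -86.0 256
-5 16.0 14.0 205
5 17.0 15.0 157
15 40.0 38.0 918
25 39.0 36.0 1345
35 36.0 11.0 1998
45 10.0 -82.0 722
55 -81.0 -84.0 400
65 -81.0 -83.0 402
75 -81.0 -83.0 434
85 -81.0 -84.0 410
95 -81.0 -83.0 434
105 -81.0 -83.0 470
115 -81.0 -83.0 468
pose [0.449  0.1175 0.0683]
```

Request:
step_arm:
  deltas:
    - {"dp": [0.25, 0, -0.2], "twist": 0}
    - {"dp": [0.6, 0, 0], "twist": 0}
    - {"dp": [0.65, 0, 0], "twist": 0}
    - {"dp": [0.6, 0, 0], "twist": 0}
    - {"dp": [0.25, 0, 0], "twist": 0}
    - {"dp": [0, 0, 0.25], "twist": 0}
    - {"dp": [0, 0, 0.15], "twist": 0}
    - {"dp": [0, 0, 0.1], "twist": 0}
    - {"dp": [0, 0, 0.08], "twist": 0}
    - {"dp": [0, 0, 0.06], "twist": 0}
    - {"dp": [0, 0, 0.06], "twist": 0}
    - {"dp": [0, 0, 0], "twist": 0}

```text
time_s: 32.85
ee_pos: [0.5436, 0.1219, 0.0482]
eef_rot: [3.142, 0.0, 0.047]
force: [-0.5, -0.1, 0.9]
grip_width: 0.0477
grip_force: 3.0
```

```bash
python3 -c "
from h import *
log();held();print(ctrl.get_obs()['force'])"
```

```text
tau [-58.248 -29.759] q [0.494  1.6464 0.     1.0013] v 0.0037
5 50.0 48.0 646
15 49.0 47.0 1551
25 47.0 21.0 2603
35 20.0 -1.0 979
45 -61.0 -63.0 436
55 -61.0 -63.0 461
65 -61.0 -63.0 491
75 -50.0 -54.0 477
85 -64.0 -67.0 495
95 -65.0 -67.0 514
105 -64.0 -67.0 531
115 -65.0 -67.0 550
pose [0.5436 0.1219 0.0482]
[-0.27449872 -0.54143261 -0.05471996]
```

Same state as B. I'll release, check, regrip and heft.

Request:
step_arm:
  deltas:
    - {"dp": [0, 0, 0], "twist": 0}
    - {"dp": [0, 0, 0], "twist": 0}
    - {"dp": [0, 0, 0], "twist": 0}
    - {"dp": [0, 0, -0.08], "twist": 0}
    - {"dp": [0, 0, 0], "twist": 0}
  gripper: 0.45

```text
time_s: 33.4
ee_pos: [0.5439, 0.122, 0.0521]
eef_rot: [-3.142, -0.001, 0.047]
force: [-0.1, 0.2, 0.1]
grip_width: 0.0679
grip_force: 0.0
```

```bash
python3 -c "
from h import *
log();capc()"
```

```text
tau [-57.977 -29.614] q [0.4886 1.6439 0.     1.0083] v 0.0059
cap tool xy range [  1.  -11.  -60.6] [ 10.9  13.  -47.8] 1580
```

Request:
step_arm:
  deltas:
    - {"dp": [0, 0, 0], "twist": 0}
    - {"dp": [0, 0, 0], "twist": 0}
    - {"dp": [0, 0, 0], "twist": 0}
    - {"dp": [0, 0, 0], "twist": 0}
    - {"dp": [0, 0, -0.5], "twist": 0}
    - {"dp": [0, 0, -0.5], "twist": 0}
    - {"dp": [0, 0, 0], "twist": 0}
    - {"dp": [0, 0, 0], "twist": 0}
    - {"dp": [0, 0, 0], "twist": 0}
    - {"dp": [0, 0, 0], "twist": 0}
    - {"dp": [0, 0, 0], "twist": 0}
    - {"dp": [0, 0, 0], "twist": 0}
  gripper: -1
  squeeze: 12

```text
time_s: 34.65
ee_pos: [0.5436, 0.1219, 0.0913]
eef_rot: [3.142, 0.001, 0.047]
force: [-1.0, 0.2, -2.1]
grip_width: 0.0479
grip_force: 12.0
```

Request:
step_arm:
  deltas:
    - {"dp": [0, 0, 0], "twist": 0}
    - {"dp": [0, 0, 0], "twist": 0}
    - {"dp": [0, 0, 0], "twist": 0}
    - {"dp": [0, 0, 0], "twist": 0}

```text
time_s: 35.05
ee_pos: [0.5437, 0.1219, 0.0917]
eef_rot: [-3.142, -0.0, 0.047]
force: [-0.6, -0.0, -2.5]
grip_width: 0.0478
grip_force: 12.0
```

```bash
python3 -c "
from h import *
log();weigh2(3);capc()"
```

```text
tau [-58.18  -32.355] q [0.4343 1.6186 0.     1.0886] v 0.0017
fz -2.311 sd 0.416 tau [ 1.0000e-03 -5.8191e+01 -3.2359e+01  8.0000e-03 -6.9000e-02 -0.0000e+00] sd [0.001 0.004 0.001 0.    0.    0.   ]
q [0.1549 0.4343 1.6186 0.     1.0886 1.6785] pos [0.54370757 0.12195849 0.09164714]
cap tool xy range [-10.  -27.1 -37.3] [ 21.3  26.9 -10.2] 5414
```

C ≈ 230 g, so it stays. I'll set it down and go to D.

Request:
step_arm:
  deltas:
    - {"dp": [0, 0, 0.4], "twist": 0}
    - {"dp": [0, 0, 0.35], "twist": 0}
    - {"dp": [0, 0, 0.23], "twist": 0}
    - {"dp": [0, 0, 0], "twist": 0}
    - {"dp": [0, 0, 0], "twist": 0}

```text
time_s: 35.75
ee_pos: [0.5437, 0.122, 0.0525]
eef_rot: [3.142, 0.0, 0.047]
force: [0.6, 0.5, -1.6]
grip_width: 0.0478
grip_force: 12.0
```

Request:
step_arm:
  deltas:
    - {"dp": [0, 0, 0], "twist": 0}
    - {"dp": [0, 0, 0], "twist": 0}
    - {"dp": [0, 0, 0], "twist": 0}
    - {"dp": [0, 0, -0.25], "twist": 0}
    - {"dp": [0, 0, -0.35], "twist": 0}
    - {"dp": [0, 0, -0.37], "twist": 0}
    - {"dp": [0, 0, -0.8], "twist": 0}
    - {"dp": [0, 0, -0.7], "twist": 0}
    - {"dp": [0, 0, 0], "twist": 0}
  gripper: 0.45

```text
time_s: 36.65
ee_pos: [0.5455, 0.1223, 0.1565]
eef_rot: [-3.141, -0.008, 0.047]
force: [-1.2, -0.0, 0.7]
grip_width: 0.068
grip_force: 0.0
```

Request:
step_arm:
  deltas:
    - {"dp": [0.15, -0.77, 0], "twist": 0.15}
    - {"dp": [0.15, -0.77, 0], "twist": 0.15}
    - {"dp": [0.15, -0.77, 0], "twist": 0.15}
    - {"dp": [0.15, -0.77, 0], "twist": 0.15}
    - {"dp": [0.15, -0.77, 0], "twist": 0.15}
    - {"dp": [0.15, -0.77, 0], "twist": 0.15}
    - {"dp": [0.15, -0.77, 0], "twist": 0.15}
    - {"dp": [0, -0.77, 0], "twist": 0.15}
    - {"dp": [0, 0, 0], "twist": 0}
    - {"dp": [0, 0, 0], "twist": 0}

```text
time_s: 37.65
ee_pos: [0.5828, 0.369, 0.1511]
eef_rot: [3.141, 0.0, -0.036]
force: [-1.2, -1.2, 0.4]
grip_width: 0.0683
grip_force: 0.0
```

```bash
cat >> h.py <<'E'
def lie():
    T,C=wT();p,d=ctrl.camera('wrist')
    X=cloud('wrist',np.ones_like(d,bool),d,C);t=(X-T[:3,3])@T[:3,:3]
    k=(X[:,2]>.038)&(X[:,2]<.06)&(abs(t[:,0])<.1)&(abs(t[:,1])<.034)
    print(k.sum(),"tool-frame rect",cv2.minAreaRect((t[k][:,:2]*1000).astype(np.float32)))
E
python3 -c "
from h import *
log();lie();bottles();go(.574,.371,.0165,-2)"
```

```text
tau [-72.187 -36.674] q [ 6.6040e-01  1.1232e+00 -1.0000e-04  1.3585e+00] v 0.0248
4432 tool-frame rect ((-27.512706756591797, 0.30747413635253906), (106.1892318725586, 48.62222671508789), 0.4665108323097229)
0.83 [531.  67.] (48, 48) yaw -4.1 z95 0.115
0.77 [542. 356.] (74, 27) yaw 12.1 z95 0.057
0.62 [550. -86.] (48, 48) yaw 2.3 z95 0.114
pose [0.5833 0.3679 0.1516] yaw -2.15 -> units [-0.236 -0.069  3.377] twist -0.037
```

Something stands at (531,67), so one bottle has been knocked aside. I'll deal with that after D.

Request:
step_arm:
  deltas:
    - {"dp": [-0.24, 0, 0.7], "twist": 0}
    - {"dp": [0, 0, 0.8], "twist": 0}
    - {"dp": [0, 0, 0.8], "twist": 0}
    - {"dp": [0, 0, 0.7], "twist": 0}
    - {"dp": [0, 0, 0.37], "twist": 0}
    - {"dp": [0, 0, 0], "twist": 0}
    - {"dp": [0, 0, 0], "twist": 0}

```text
time_s: 38.5
ee_pos: [0.5742, 0.3693, 0.0179]
eef_rot: [-3.141, -0.001, -0.037]
force: [-0.6, -0.1, -0.1]
grip_width: 0.0681
grip_force: 0.0
```

Request:
step_arm:
  deltas:
    - {"dp": [0, 0, 0], "twist": 0}
    - {"dp": [0, 0, 0], "twist": 0}
    - {"dp": [0, 0, 0], "twist": 0}
    - {"dp": [0, 0, 0], "twist": 0}
    - {"dp": [0, 0, -0.1], "twist": 0}
    - {"dp": [-0.03, 0, -0.15], "twist": 0}
    - {"dp": [-0.1, 0, -0.2], "twist": 0}
    - {"dp": [-0.1, 0, -0.2], "twist": 0}
    - {"dp": [-0.1, 0, -0.2], "twist": 0}
    - {"dp": [-0.1, 0, -0.25], "twist": 0}
    - {"dp": [0, 0, 0], "twist": 0}
    - {"dp": [0, 0, 0], "twist": 0}
  gripper: -1
  squeeze: 3

```text
time_s: 39.7
ee_pos: [0.5569, 0.3703, 0.0616]
eef_rot: [-3.14, -0.002, -0.037]
force: [1.7, 1.3, 2.3]
grip_width: 0.0481
grip_force: 3.0
```

```bash
python3 -c "
from h import *
log();held();go(.53,.371,.055,2.7);o=ctrl.get_obs();print(o['grip_width'],o['force'])"
```

```text
tau [-69.786 -30.51 ] q [ 6.9650e-01  1.2803e+00 -1.0000e-04  1.1621e+00] v 0.0144
-25 -2.0 -4.0 130
-15 7.0 2.0 383
-5 13.0 11.0 598
5 13.0 8.0 937
15 19.0 12.0 537
25 22.0 18.0 1044
35 16.0 7.0 1470
45 4.0 -77.0 421
55 -64.0 -79.0 462
65 -77.0 -80.0 399
75 -77.0 -79.0 432
85 -77.0 -80.0 443
95 -77.0 -80.0 458
105 -77.0 -80.0 487
115 -78.0 -80.0 476
pose [0.5569 0.3703 0.0616]
pose [0.5569 0.3702 0.0612] yaw -2.1 -> units [-0.673  0.004  0.155] twist -1.2
0.04788229748929376 [1.10738998 1.200865   4.24358847]
```

Request:
step_arm:
  deltas:
    - {"dp": [0, 0, 0], "twist": -0.6}
    - {"dp": [0, 0, 0], "twist": -0.6}
    - {"dp": [-0.35, 0, 0], "twist": 0}
    - {"dp": [-0.35, 0, 0], "twist": 0}
    - {"dp": [-0.35, 0, 0], "twist": 0}
    - {"dp": [-0.34, 0, 0], "twist": 0}
    - {"dp": [-0.2, 0, -0.05], "twist": 0}
    - {"dp": [-0.175, 0, -0.05], "twist": 0}
    - {"dp": [-0.175, 0, -0.05], "twist": 0}
    - {"dp": [-0.175, 0, -0.05], "twist": 0}
    - {"dp": [0, 0, 0], "twist": 0}

```text
time_s: 40.85
ee_pos: [0.471, 0.366, 0.0685]
eef_rot: [3.141, 0.001, 0.048]
force: [-0.1, 0.1, -2.3]
grip_width: 0.048
grip_force: 3.0
```

Request:
step_arm:
  deltas:
    - {"dp": [-0.125, 0, 0], "twist": 0}
    - {"dp": [-0.125, 0, 0], "twist": 0}
    - {"dp": [-0.13, 0, 0], "twist": 0}
    - {"dp": [-0.15, 0, 0], "twist": 0}
    - {"dp": [-0.15, 0, 0], "twist": 0}
    - {"dp": [-0.14, 0, 0], "twist": 0}
    - {"dp": [0, 0, 0], "twist": 0}

```text
time_s: 41.55
ee_pos: [0.4382, 0.3643, 0.0683]
eef_rot: [3.141, 0.001, 0.048]
force: [-0.1, 1.1, -1.9]
grip_width: 0.0477
grip_force: 3.0
```

```bash
python3 -c "
from h import *
log();held();bottles()"
```

```text
tau [-60.802 -31.032] q [4.9060e-01 1.5963e+00 1.0000e-04 1.0555e+00] v 0.0203
-65 -85.0 -87.0 234
-55 -85.0 -86.0 222
-5 16.0 15.0 218
5 39.0 15.0 80
15 39.0 37.0 1063
25 38.0 36.0 1422
35 37.0 10.0 1964
45 9.0 -83.0 606
55 -81.0 -83.0 401
65 -82.0 -83.0 402
75 -81.0 -83.0 433
85 -81.0 -83.0 414
95 -81.0 -83.0 429
105 -81.0 -83.0 471
115 -81.0 -83.0 469
pose [0.4382 0.3643 0.0683]
0.76 [539. 123.] (45, 43) yaw 3.4 z95 0.115
0.68 [531.  67.] (48, 48) yaw -3.7 z95 0.114
0.61 [550. -86.] (48, 48) yaw 2.1 z95 0.114
```

Request:
step_arm:
  deltas:
    - {"dp": [0.25, 0, -0.2], "twist": 0}
    - {"dp": [0.6, 0, 0], "twist": 0}
    - {"dp": [0.65, 0, 0], "twist": 0}
    - {"dp": [0.6, 0, 0], "twist": 0}
    - {"dp": [0.22, 0, 0], "twist": 0}
    - {"dp": [0, 0, 0.25], "twist": 0}
    - {"dp": [0, 0, 0.15], "twist": 0}
    - {"dp": [0, 0, 0.1], "twist": 0}
    - {"dp": [0, 0, 0.08], "twist": 0}
    - {"dp": [0, 0, 0.06], "twist": 0}
    - {"dp": [0, 0, 0.06], "twist": 0}
    - {"dp": [0, 0, 0], "twist": 0}

```text
time_s: 42.9
ee_pos: [0.5316, 0.3688, 0.0483]
eef_rot: [-3.142, 0.0, 0.047]
force: [-0.2, -0.7, -0.4]
grip_width: 0.048
grip_force: 3.0
```

Request:
step_arm:
  deltas:
    - {"dp": [0, 0, 0], "twist": 0}
    - {"dp": [0, 0, 0], "twist": 0}
    - {"dp": [0, 0, 0], "twist": 0}
    - {"dp": [0, 0, -0.08], "twist": 0}
    - {"dp": [0, 0, 0], "twist": 0}
  gripper: 0.45

```text
time_s: 43.4
ee_pos: [0.532, 0.3689, 0.0522]
eef_rot: [-3.141, -0.001, 0.047]
force: [-0.8, 0.1, 0.0]
grip_width: 0.0681
grip_force: 0.0
```

```bash
python3 -c "
from h import *
log();held();capc()"
```

```text
tau [-68.917 -31.805] q [0.6642 1.3589 0.     1.1177] v 0.0071
5 42.0 40.0 1312
15 42.0 17.0 1700
25 17.0 -14.0 1813
35 -66.0 -67.0 411
45 -65.0 -67.0 454
55 -66.0 -67.0 456
65 -65.0 -67.0 467
75 -55.0 -67.0 474
85 -68.0 -70.0 461
95 -67.0 -70.0 494
105 -68.0 -70.0 514
115 -68.0 -70.0 552
pose [0.532  0.3689 0.0522]
cap tool xy range [  1.6 -11.2 -60.9] [ 13.   13.1 -47.8] 1810
```

Request:
step_arm:
  deltas:
    - {"dp": [0, 0, 0], "twist": 0}
    - {"dp": [0, 0, 0], "twist": 0}
    - {"dp": [0, 0, 0], "twist": 0}
    - {"dp": [0, 0, 0], "twist": 0}
    - {"dp": [0, 0, -0.5], "twist": 0}
    - {"dp": [0, 0, -0.5], "twist": 0}
    - {"dp": [0, 0, 0], "twist": 0}
    - {"dp": [0, 0, 0], "twist": 0}
    - {"dp": [0, 0, 0], "twist": 0}
    - {"dp": [0, 0, 0], "twist": 0}
    - {"dp": [0, 0, 0], "twist": 0}
    - {"dp": [0, 0, 0], "twist": 0}
  gripper: -1
  squeeze: 12

```text
time_s: 44.7
ee_pos: [0.5316, 0.3687, 0.0912]
eef_rot: [3.141, 0.0, 0.047]
force: [-0.1, 0.0, -2.1]
grip_width: 0.0479
grip_force: 12.0
```

Request:
step_arm:
  deltas:
    - {"dp": [0, 0, 0], "twist": 0}
    - {"dp": [0, 0, 0], "twist": 0}
    - {"dp": [0, 0, 0], "twist": 0}
    - {"dp": [0, 0, 0], "twist": 0}

```text
time_s: 45.1
ee_pos: [0.5318, 0.3687, 0.0917]
eef_rot: [-3.142, -0.0, 0.047]
force: [0.4, -0.7, -2.4]
grip_width: 0.0478
grip_force: 12.0
```

```bash
python3 -c "
from h import *
log();weigh2(3)"
```

```text
tau [-69.778 -34.229] q [0.6184 1.3338 0.     1.1893] v 0.0012
fz -1.696 sd 0.564 tau [-0.0000e+00 -6.9792e+01 -3.4234e+01 -1.9000e-02 -7.1000e-02  0.0000e+00] sd [0.    0.004 0.001 0.    0.    0.   ]
q [ 0.5497  0.6184  1.3338 -0.      1.1893  2.0733] pos [0.53176304 0.36873764 0.09166714]
```

Request:
step_arm:
  deltas:
    - {"dp": [0, 0, 0.4], "twist": 0}
    - {"dp": [0, 0, 0.35], "twist": 0}
    - {"dp": [0, 0, 0.23], "twist": 0}
    - {"dp": [0, 0, 0], "twist": 0}
    - {"dp": [0, 0, 0], "twist": 0}

```text
time_s: 45.75
ee_pos: [0.5316, 0.3686, 0.0518]
eef_rot: [3.141, 0.001, 0.047]
force: [-0.2, 0.3, -2.0]
grip_width: 0.0481
grip_force: 12.0
```

Request:
step_arm:
  deltas:
    - {"dp": [0, 0, 0], "twist": 0}
    - {"dp": [0, 0, 0], "twist": 0}
    - {"dp": [0, 0, 0], "twist": 0}
    - {"dp": [0, 0, -0.25], "twist": 0}
    - {"dp": [0, 0, -0.35], "twist": 0}
    - {"dp": [0, 0, -0.38], "twist": 0}
    - {"dp": [0, 0, 0], "twist": 0}
    - {"dp": [0, 0, 0], "twist": 0}
    - {"dp": [0, 0, 0], "twist": 0}
    - {"dp": [0, 0, 0], "twist": 0}
    - {"dp": [0, 0, 0], "twist": 0}
    - {"dp": [0, 0, 0], "twist": 0}
  gripper: 0.45

```text
time_s: 46.95
ee_pos: [0.5317, 0.3687, 0.0913]
eef_rot: [3.141, 0.0, 0.047]
force: [-0.8, 0.6, 1.5]
grip_width: 0.0679
grip_force: 0.0
```

```bash
python3 -c "
from h import *
log();weigh2(2);bottles()"; python3 fk.py
```

```text
tau [-68.469 -33.386] q [0.6188 1.3339 0.     1.1893] v 0.0032
fz 0.816 sd 0.41 tau [-0.0000e+00 -6.8449e+01 -3.3394e+01 -2.0000e-02 -7.2000e-02  0.0000e+00] sd [0.    0.003 0.004 0.    0.    0.   ]
q [0.5497 0.6187 1.3338 0.     1.1893 2.0733] pos [0.53172466 0.36870809 0.09148748]
0.66 [550. -86.] (48, 48) yaw 3.4 z95 0.114
0.62 [541. 123.] (48, 48) yaw 3.7 z95 0.115
r0,L1,L2,h,delta [ 0.001  0.424  0.449 -0.05   0.09 ] rms 0.0002610996610967896
```

D ≈ 212 g, so it stays. B was knocked to (0.531, 0.067), close beside C, so I'll take it across its x faces and put it back.

Request:
step_arm:
  deltas:
    - {"dp": [0, 0, -0.9], "twist": 0}
    - {"dp": [0, 0, -0.9], "twist": 0}
    - {"dp": [-0.04, 0.84, 0], "twist": 0}
    - {"dp": [-0.04, 0.84, 0], "twist": 0}
    - {"dp": [-0.04, 0.84, 0], "twist": 0}
    - {"dp": [-0.04, 0.84, 0], "twist": 0}
    - {"dp": [-0.04, 0.84, 0], "twist": 0}
    - {"dp": [-0.04, 0.84, 0], "twist": 0}
    - {"dp": [-0.04, 0.84, 0], "twist": 0}
    - {"dp": [-0.04, 0.84, 0], "twist": 0}
    - {"dp": [-0.04, 0.82, 0], "twist": 0}
    - {"dp": [0, 0, 0], "twist": -1}

```text
time_s: 48.35
ee_pos: [0.5316, 0.0637, 0.1638]
eef_rot: [3.141, -0.0, 0.114]
force: [1.0, 0.9, 0.1]
grip_width: 0.0682
grip_force: 0.0
```

Request:
step_arm:
  deltas:
    - {"dp": [0, 0, 0], "twist": -1}
    - {"dp": [0, 0, 0], "twist": -1}
    - {"dp": [0, 0, 0], "twist": -1}
    - {"dp": [0, 0, 0], "twist": -1}
    - {"dp": [0, 0, 0], "twist": -1}
    - {"dp": [0, 0, 0], "twist": -1}
    - {"dp": [0, 0, 0], "twist": -1}
    - {"dp": [0, 0, 0], "twist": -1}
    - {"dp": [0, 0, 0], "twist": -1}
    - {"dp": [0, 0, 0], "twist": -1}

```text
time_s: 49.35
ee_pos: [0.5316, 0.0668, 0.1638]
eef_rot: [3.141, -0.0, 0.818]
force: [-0.0, -0.3, -0.8]
grip_width: 0.0685
grip_force: 0.0
```

Request:
step_arm:
  deltas:
    - {"dp": [0, 0, 0], "twist": -1}
    - {"dp": [0, 0, 0], "twist": -1}
    - {"dp": [0, 0, 0], "twist": -1}
    - {"dp": [0, 0, 0], "twist": -1}
    - {"dp": [0, 0, 0], "twist": -1}
    - {"dp": [0, 0, 0], "twist": -1}
    - {"dp": [0, 0, 0], "twist": -1}
    - {"dp": [0, 0, 0], "twist": -1}
    - {"dp": [0, 0, 0], "twist": -1}
    - {"dp": [0, 0, 0], "twist": -0.8}
    - {"dp": [0, 0, 0], "twist": 0}
    - {"dp": [0, 0, 0], "twist": 0}

```text
time_s: 50.55
ee_pos: [0.5316, 0.0668, 0.1637]
eef_rot: [3.142, -0.0, 1.498]
force: [-0.7, -0.5, 0.3]
grip_width: 0.0684
grip_force: 0.0
```

Run:
```python
from h import *
go(.531,.067,.0525,86)
T,C=wT();p,d=ctrl.camera("wrist");cv2.imwrite("pics/b2.png",p[:,:,::-1])
X=cloud("wrist",np.ones_like(d,bool),d,C);t=(X-T[:3,3])@T[:3,:3]
k=(X[:,2]>.095)&(X[:,2]<.125)&(abs(t[:,0])<.05)&(abs(t[:,1])<.03)
print(k.sum(),np.percentile(t[k]*1000,[2,98],axis=0).round(1), np.percentile(X[k]*1000,[2,98],axis=0).round(1))
```

```text
pose [0.5316 0.0668 0.1637] yaw 85.8 -> units [ 0.004 -0.015  2.78 ] twist -0.049
1342 [[-14.2 -12.1  50.5]
 [ 49.6  14.9  64.9]] [[519.5  52.6  98.8]
 [549.8 115.7 113.1]]
```

View pics/b2.png

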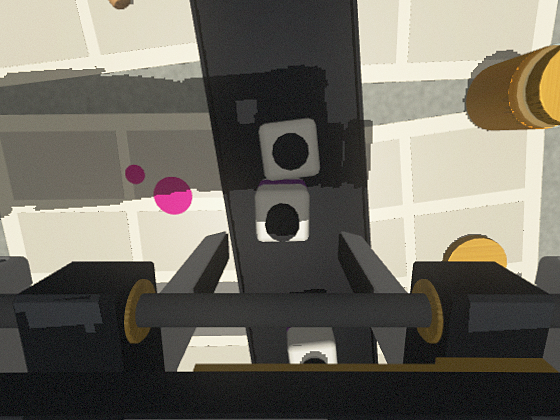

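B's cap is at (282,222) between the fingers, C at (290,150) is clear, and A is at (315,355). I'll grasp B and move it back.

Request:
step_arm:
  deltas:
    - {"dp": [0, 0.03, 0.7], "twist": 0}
    - {"dp": [0, 0, 0.8], "twist": 0}
    - {"dp": [0, 0, 0.7], "twist": 0}
    - {"dp": [0, 0, 0.57], "twist": 0}
    - {"dp": [0, 0, 0], "twist": 0}

```text
time_s: 51.1
ee_pos: [0.5312, 0.0666, 0.0502]
eef_rot: [-3.137, 0.001, 1.498]
force: [-0.0, 0.3, -0.1]
grip_width: 0.0683
grip_force: 0.0
```

Request:
step_arm:
  deltas:
    - {"dp": [0, 0, 0], "twist": 0}
    - {"dp": [0, 0, 0], "twist": 0}
    - {"dp": [0, 0, 0], "twist": 0}
    - {"dp": [0, 0, 0], "twist": 0}
    - {"dp": [0, 0, -0.3], "twist": 0}
    - {"dp": [0, 0, -0.3], "twist": 0}
    - {"dp": [-0.39, 0.16, 0], "twist": 0}
    - {"dp": [-0.39, 0.17, 0], "twist": 0}
    - {"dp": [-0.39, 0.17, 0], "twist": 0}
    - {"dp": [0, 0, 0], "twist": -0.85}
    - {"dp": [0, 0, 0], "twist": -0.85}
    - {"dp": [0, 0, 0], "twist": 0}
  gripper: -1
  squeeze: 12

```text
time_s: 52.3
ee_pos: [0.5495, 0.0177, 0.0768]
eef_rot: [-3.141, -0.0, 1.618]
force: [-0.0, 0.1, -1.4]
grip_width: 0.0481
grip_force: 12.0
```

```bash
python3 -c "
from h import *
go(.548,.019,.0525,92.7)"
```

```text
pose [0.5495 0.0177 0.0768] yaw 92.71 -> units [ 0.034 -0.037  0.607] twist 0.002
```

Request:
step_arm:
  deltas:
    - {"dp": [0.03, -0.03, 0.3], "twist": 0}
    - {"dp": [0, 0, 0.28], "twist": 0}
    - {"dp": [0, 0, 0], "twist": 0}
    - {"dp": [0, 0, 0], "twist": 0}

```text
time_s: 52.7
ee_pos: [0.5477, 0.0198, 0.0527]
eef_rot: [-3.14, -0.0, 1.618]
force: [0.1, -0.5, -1.3]
grip_width: 0.048
grip_force: 12.0
```

Request:
step_arm:
  deltas:
    - {"dp": [0, 0, 0], "twist": 0}
    - {"dp": [0, 0, 0], "twist": 0}
    - {"dp": [0, 0, 0], "twist": 0}
    - {"dp": [0, 0, -0.4], "twist": 0}
    - {"dp": [0, 0, -0.8], "twist": 0}
    - {"dp": [0, 0, -0.8], "twist": 0}
    - {"dp": [0, 0, -0.7], "twist": 0}
    - {"dp": [-0.7, 0, 0], "twist": 0}
    - {"dp": [-0.7, 0, 0], "twist": 0}
    - {"dp": [-0.7, 0, 0], "twist": 0}
    - {"dp": [-0.57, 0, 0], "twist": 0}
    - {"dp": [0, 0, 0], "twist": 0}
  gripper: 0.45

```text
time_s: 53.9
ee_pos: [0.5531, -0.0891, 0.1617]
eef_rot: [3.141, 0.0, 1.615]
force: [0.4, 0.3, 0.2]
grip_width: 0.0681
grip_force: 0.0
```

```bash
python3 -c "
from h import *
go(.5515,-.088,.0525,92.7);capc();bottles()"
```

```text
pose [ 0.5531 -0.0891  0.1617] yaw 92.56 -> units [ 0.028 -0.04   2.73 ] twist -0.036
cap tool xy range [-11.7 -14.4  48.5] [13.7  9.9 60. ] 1015
0.87 [547.  19.] (48, 48) yaw -0.4 z95 0.115
0.66 [530. 368.] (48, 47) yaw 0.9 z95 0.115
0.59 [551. -72.] (25, 49) yaw -6.5 z95 0.114
0.57 [540. 124.] (48, 47) yaw -0.8 z95 0.115
```

Request:
step_arm:
  deltas:
    - {"dp": [0.02, -0.05, 0.7], "twist": 0}
    - {"dp": [0, 0, 0.8], "twist": 0}
    - {"dp": [0, 0, 0.7], "twist": 0}
    - {"dp": [0, 0, 0.52], "twist": 0}
    - {"dp": [0, 0, 0], "twist": 0}
    - {"dp": [0, 0, 0], "twist": 0}

```text
time_s: 54.65
ee_pos: [0.5514, -0.0856, 0.0535]
eef_rot: [3.141, 0.0, 1.619]
force: [-0.2, 0.4, 0.5]
grip_width: 0.068
grip_force: 0.0
```

Request:
step_arm:
  deltas:
    - {"dp": [0, 0, 0], "twist": 0}
    - {"dp": [0, 0, 0], "twist": 0}
    - {"dp": [0, 0, 0], "twist": 0}
    - {"dp": [0, 0, 0], "twist": 0}
    - {"dp": [0, 0, -0.5], "twist": 0}
    - {"dp": [0, 0, -0.5], "twist": 0}
    - {"dp": [0, 0, 0], "twist": 0}
    - {"dp": [0, 0, 0], "twist": 0}
    - {"dp": [0, 0, 0], "twist": 0}
    - {"dp": [0, 0, 0], "twist": 0}
    - {"dp": [0, 0, 0], "twist": 0}
    - {"dp": [0, 0, 0], "twist": 0}
  gripper: -1
  squeeze: 12

```text
time_s: 55.85
ee_pos: [0.551, -0.0862, 0.0925]
eef_rot: [-3.141, -0.0, 1.618]
force: [1.2, 0.0, -0.9]
grip_width: 0.0474
grip_force: 12.0
```

Request:
step_arm:
  deltas:
    - {"dp": [0, 0, 0], "twist": 0}
    - {"dp": [0, 0, 0], "twist": 0}
    - {"dp": [0, 0, 0], "twist": 0}
    - {"dp": [0, 0, 0], "twist": 0}
    - {"dp": [0, 0, 0], "twist": 0}
    - {"dp": [0, 0, 0], "twist": 0}
    - {"dp": [0, 0, 0], "twist": 0}
    - {"dp": [0, 0, 0], "twist": 0}
    - {"dp": [0, 0, 0], "twist": 0}
    - {"dp": [0, 0, 0], "twist": 0}
    - {"dp": [0, 0, 0], "twist": 0}
    - {"dp": [0, 0, 0], "twist": 0}

```text
time_s: 57.05
ee_pos: [0.5511, -0.0862, 0.0928]
eef_rot: [3.142, -0.0, 1.618]
force: [-0.1, 0.8, -2.6]
grip_width: 0.0481
grip_force: 12.0
```

```bash
python3 -c "
from h import *
log();weigh2(3)"
```

```text
tau [-57.729 -32.039] q [0.434  1.6159 0.     1.0917] v 0.0017
fz -1.481 sd 0.318 tau [-1.0000e-03 -5.7729e+01 -3.2039e+01  5.8000e-02  3.5000e-02 -0.0000e+00] sd [0. 0. 0. 0. 0. 0.]
q [-0.2209  0.434   1.6159 -0.      1.0917 -0.2681] pos [ 0.55114546 -0.0862451   0.0928425 ]
```

Request:
step_arm:
  deltas:
    - {"dp": [0, 0, 0.4], "twist": 0}
    - {"dp": [0, 0, 0.35], "twist": 0}
    - {"dp": [0, 0, 0.23], "twist": 0}
    - {"dp": [0, 0, 0], "twist": 0}
    - {"dp": [0, 0, 0], "twist": 0}

```text
time_s: 57.7
ee_pos: [0.5511, -0.0862, 0.0535]
eef_rot: [-3.141, -0.0, 1.618]
force: [-0.1, -0.4, -1.4]
grip_width: 0.0479
grip_force: 12.0
```

Request:
step_arm:
  deltas:
    - {"dp": [0, 0, 0], "twist": 0}
    - {"dp": [0, 0, 0], "twist": 0}
    - {"dp": [0, 0, 0], "twist": 0}
    - {"dp": [0, 0, -0.25], "twist": 0}
    - {"dp": [0, 0, -0.35], "twist": 0}
    - {"dp": [0, 0, -0.38], "twist": 0}
    - {"dp": [0, 0, 0], "twist": 0}
    - {"dp": [0, 0, 0], "twist": 0}
    - {"dp": [0, 0, 0], "twist": 0}
    - {"dp": [0, 0, 0], "twist": 0}
    - {"dp": [0, 0, 0], "twist": 0}
    - {"dp": [0, 0, 0], "twist": 0}
  gripper: 0.45

```text
time_s: 58.9
ee_pos: [0.551, -0.0862, 0.0926]
eef_rot: [-3.141, -0.0, 1.618]
force: [0.1, 0.0, -0.5]
grip_width: 0.0681
grip_force: 0.0
```

Request:
step_arm:
  deltas:
    - {"dp": [0, 0, 0], "twist": 0}
    - {"dp": [0, 0, 0], "twist": 0}
    - {"dp": [0, 0, 0], "twist": 0}
    - {"dp": [0, 0, 0], "twist": 0}
    - {"dp": [0, 0, 0], "twist": 0}
    - {"dp": [0, 0, 0], "twist": 0}
    - {"dp": [0, 0, 0], "twist": 0}
    - {"dp": [0, 0, 0], "twist": 0}
    - {"dp": [0, 0, 0], "twist": 0}
    - {"dp": [0, 0, 0], "twist": 0}
    - {"dp": [0, 0, 0], "twist": 0}
    - {"dp": [0, 0, 0], "twist": 0}

```text
time_s: 60.1
ee_pos: [0.5511, -0.0862, 0.0928]
eef_rot: [-3.142, -0.0, 1.618]
force: [0.3, 1.1, 0.1]
grip_width: 0.068
grip_force: 0.0
```

```bash
python3 -c "
from h import *
log();weigh2(3)"
```

```text
tau [-56.946 -31.507] q [0.434  1.6159 0.     1.0917] v 0.0025
fz 0.087 sd 0.467 tau [ 0.0000e+00 -5.6947e+01 -3.1507e+01  6.0000e-02  3.6000e-02  0.0000e+00] sd [0. 0. 0. 0. 0. 0.]
q [-0.2208  0.434   1.6159 -0.      1.0917 -0.2681] pos [ 0.55112668 -0.0862246   0.09283977]
```

A re-hefted with clean readings is about 143 g (two joints agree to 0.2%). Half full is 138 g, so it stays, and no bottle is light. I'll retreat and do a final check.

Request:
step_arm:
  deltas:
    - {"dp": [0, 0, -0.8], "twist": 0}
    - {"dp": [0, 0, -0.9], "twist": 0}
    - {"dp": [0, 0, -0.9], "twist": 0}
    - {"dp": [0, -0.8, -0.4], "twist": 0}
    - {"dp": [0, -0.8, 0], "twist": 0}
    - {"dp": [0, -0.8, 0], "twist": 0}
    - {"dp": [0, -0.8, 0], "twist": 0}
    - {"dp": [0, -0.8, 0], "twist": 0}
    - {"dp": [0, 0, 0], "twist": 0}
    - {"dp": [0, 0, 0], "twist": 0}

```text
time_s: 61.25
ee_pos: [0.3915, -0.0939, 0.2134]
eef_rot: [3.14, 0.0, 1.617]
force: [0.6, 0.1, 0.6]
grip_width: 0.0682
grip_force: 0.0
```

```bash
python3 -c "
from h import *
bottles();p,d=shot('scene','fin_s');t=cv2.imread('pics/last_top.png')
a=cv2.resize(t[120:330,60:560],(800,336));b=cv2.resize(p[120:330,60:420][:,:,::-1],(450,262))
o=np.zeros((598,800,3),np.uint8);o[:336]=a;o[336:,:450]=b;cv2.imwrite('pics/fin.png',o)"
```

```text
0.89 [551. -86.] (47, 49) yaw 2.2 z95 0.114
0.78 [547.  19.] (48, 48) yaw -0.7 z95 0.114
0.69 [530. 369.] (48, 47) yaw 1.7 z95 0.115
0.58 [541. 123.] (48, 48) yaw 2.7 z95 0.115
```

View pics/fin.png

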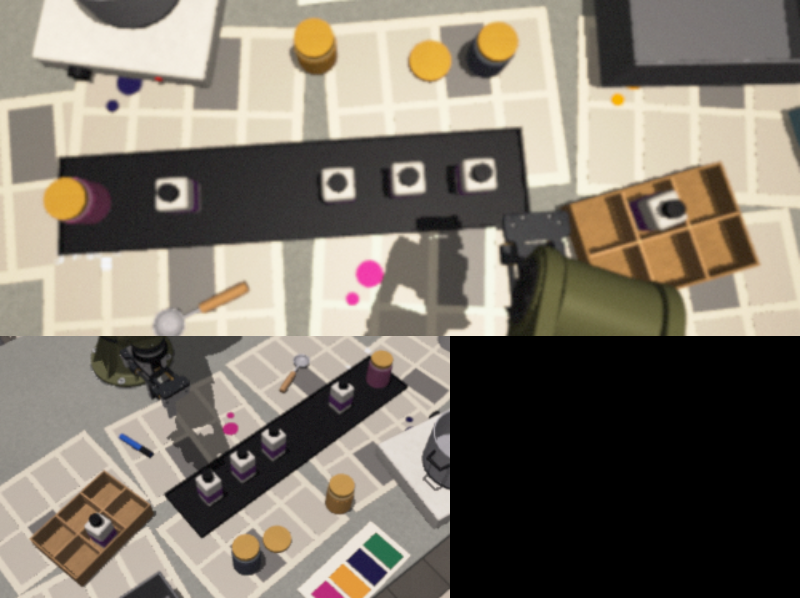

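The picture shows all four bottles upright along the tray's middle at (173,195), (338,184), (408,178) and (478,175). The jars, the lid and the carton bottle look undisturbed.

```bash
python3 -c "
from station import ctrl
print(ctrl.hand_in())"
```

```text
the job is handed in; nothing more can be done
None
```

I handed the job in: all four bottles stand upright along the tray's middle, and none went to the carton because each hefted over half full (about 143, 178, 212 and 230 g against 138 g; the 143 g one is a narrow call).

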